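# Stand the drained round-bottomed vase in its ring

### The arm

A 6-joint arm with a two-finger parallel gripper is mounted at the origin on the work surface. World frame = base frame: x ahead of the robot, y to its left, z up, the work surface at z = 0. Lengths are in m, angles in rad, forces in N, time in s.
With the tool pointing down it reaches from about 0.3 to 0.775 m from the base axis. Payload 14.6 kg.
Tool frame: the origin (TCP) lies midway between the tips of the shut fingers; the grasp point (between the pads) lies 19 mm behind it; z points along the fingers, y is the line along which they close (so a half turn about z gives the same grasp; the last joint's range is limited). The gripper opens to 94 mm and grips with 3 to 60 N. Pads are 16 mm wide; open, the fingers measure 119 mm over their backs; the gripper's body (75 mm by 177 mm) begins 78 mm behind the grasp point.
Start: joints at [-1.38, 0.3, 1.521, -0, 1.321, -0.067], TCP at [0.14, -0.532, 0.205] pointing down, gripper open.
Joint ranges: [-3.03, 3.03], [-0.79, 2.21], [0.23, 2.52], [-1.04, 4.18], [0, 3.07], [-2.55, 2.55]. Speed limits (rad/s): [2.22, 2.22, 2.57, 3.14, 3.14, 3.14].

### API

Orientations are given as [roll, pitch, yaw] about the fixed x, y, z axes, in that order (R = Rz(yaw) Ry(pitch) Rx(roll)).
In Python, from station import * gives the robot as it stands.
- The arm moves only by the tool send_rows, never from a script. Its argument "targets" is a list of rows, each an object of numbers: "x", "y", "z": the shift along the world's x, y, z in units of 0.2 m (1.0 is 0.2 m); "spin": the turn about the world's z in units of pi/2 rad (1.0 is pi/2 rad); "claw": the finger opening in mm, from 0 to 94. A call has 1 to 20 rows; each row shifts and turns the commanded pose from where the row before left it; what a row does not reach is not made up. A row lasts 1/10 s, in which the tool goes at most 50 mm and 8.59 degrees, less where a joint would pass 70% of its speed; a pose out of reach is approached as far as the arm can. A call with a number of a shift or a turn outside -1 to 1 is refused whole. A call with a gripper value outside its range is refused whole. The fingers move at their own pace and stop on an object; "force" is the grip in N (left out, the last holds). Time passes only in rows, so rows that do not move let the fingers close. It gives the time, the measured TCP pose, the force, the opening and the grip force at its end, in the units of the state.
- get_obs(): the state, without advancing time (a new reading comes with each control period).
- camera(name): name is "scene" or "side" or "wrist"; returns the picture (480x640x3 uint8, blue, green, red); there is no depth.
- camera_model(name): a dict with "fovy" (degrees; the focal length in pixels is half the picture's height over the tangent of half this angle, whatever the lens; pixels are square), "cx", "cy" (the principal point, pixels), "T" (4x4, takes a point from camera to world coordinates). Camera axes: x right, y down, z forward; pixel columns grow to the right and rows downward; lengths in m; the calibration is good to about 2 mm. A picture is of the moment at which its call begins: read the wrist's pose just before it. camera_model takes no time and is no camera call; for the wrist camera it gives the pose at the moment of the call.
- hand_in(): hands the job in; it is judged then, once.
The state is a dict: "time_s": time; "qpos": joint angles; "joint_vel": joint speeds; "tau": joint torques, N m; "ee_pos": TCP position; "eef_rot": TCP orientation; "force": force on the tool from outside, world axes, zero at the start; "moment": the same for the moment, N m; "grip_width": finger opening in m; "grip_force": force on a finger pad.
Only numpy, scipy, OpenCV 4.12 (cv2) and the standard library are available. Lean on these libraries where they do the work, as an engineer would, in place of code of your own. Each camera call takes 0.05 s, during which the arm holds its last target. There are 200 camera calls.

### The job

The blue bud vase is draining mouth-down on the lime tray. Lay it on its side on the ribbed end of the tray and let go, then take it again the other way and stand it upright, mouth up, with its round bottom in the empty wooden ring. Handle it gently and leave everything else where it is.

Things in the scene. Friction and masses are not known exactly. Their poses are not given: they have to be found in the camera images.
- vase_mid (a point): Blue glazed bud vase, rigid, loose, 0.1 to 0.17 kg, 88 mm long with a straight cylindrical waist 54 mm across. This point is on its axis half-way, 44 mm from either end; z points along the vase from the round bottom to the mouth: down at the start, up at the end. Best grip: across the waist, a few mm from this point towards the bottom.
- vase_mouth (a point): Centre of the blue vase's mouth, 44 mm from its middle: flat lip 34 mm across, 4 mm thick; then the neck, 28 mm across; then the shoulder, widening from 22 to 34 mm from the mouth to the waist, a cream band near it.
- vase_bottom (a point): Lowest point of the blue vase's round bottom, a half-ball of radius 27 mm that meets the waist 27 mm from this point; the waist ends 54 mm from it. Heavy bottom: the centre of mass is on the axis about 30 to 40 mm from this point. In a ring the vase does not right itself: friction keeps it at the lean at which it is let go.
- tray: Lime hard silicone drying tray, fixed, 170 mm (its x) by 320 mm (its y), origin at the centre of its underside. Floor 4 mm thick, low rim 9 mm high. The half towards its -y is flat: the vase starts there, mouth-down on the floor. The half towards its +y is ribbed.
- ribs (a point): Centre of the tray's ribbed end, at rib-top height, 9 mm above the table, 75 mm to +y of the tray's origin; axes as the tray's. Six ribs run along y for 70 mm either way, 6 mm wide, 24 mm apart, at x = -60 to 60 mm. A vase lying along them settles in a groove between two (one is at x = 0), does not roll, and has its axis 34.5 mm above the table.
- ring: Empty wooden ring support, dark, fixed: a short round cup 72 mm across, 30 mm high, on a foot disc 84 mm across; mouth 40 mm across. Origin at the centre of its underside, z up. The vase's round bottom rests on the rim of the mouth, clear of the cup's floor; stood upright in it, the vase's middle is 65 mm above the ring's underside.
- ring_taken: The other, same wooden ring support, fixed, taken by the terracotta-coloured vase. Origin at the centre of its underside.
- sister_mid (a point): Terracotta-coloured vase of the same shape and size that already stands upright in the other ring, loose: not to be disturbed. Point half-way up on its axis, z up.
- tumbler: Stubby clear glass tumbler, 76 mm across, 75 mm high, standing loose. Origin at the centre of its underside.
- opener: Chrome bottle opener lying flat, 115 mm long, 7 mm thick, loose. Origin near the neck between handle (towards -x) and loop.
- tub: Closed white plastic tub, 116 by 156 mm, 76 mm high, loose. Origin at the centre of its underside. (Not listed: a fixed rack of dividers 100 mm high at the far edge, beyond x = 0.74 m, and a planter and a caddy at the sides, |y| over 0.58 m.)
- bottle: Green plastic bottle with a white cap, 64 mm across, 170 mm high, loose. Origin at the centre of its underside.
Things that resemble listed ones, but are neither listed nor needed, are in the scene too. What is shaped like the ring but purple or red is not meant.

How it is judged:
By the outcome, as a careful person would: the job done as asked, in the order asked, and still so for the second after the job is handed in, with the robot touching nothing.
It also fails if it takes over 69 s, if anything falls off the work surface, if the arm or the gripper's body presses on something with over 40 N, if the wrist force passes 120 N, or if a joint passes its speed limit or range.

## Working session

There is one attempt and no reset: what is moved stays moved. The work goes in short steps, Python scripts to look and compute and a tool call to move; the robot and the scene stay as the last step left them, time stands still between calls to the robot, and variables do not carry over. Pictures are saved under pics/ and viewed, at most 10 in all, crops included, and the job is handed in when it is done.

Besides the shell and the picture viewer there is one more tool, called as name([rows], argument=value, ...), one row to a line, values as JSON. send_rows: Moves the arm, as the interface text tells. Its arguments: {"type":"object","properties":{"targets":{"type":"array"},"force":{"type":"number"}},"required":["targets"]}

```bash
ls; mkdir -p pics; python3 - <<'E'
from station import *
import cv2,json
import numpy as np
o=get_obs();print(o)
for n in("scene","side"):
    cv2.imwrite(f"pics/{n}0.png",camera(n)); m=camera_model(n);print(n,m)
E
```

```text
pics
{'time_s': 0.0, 'qpos': array([-1.37961554e+00,  3.00493465e-01,  1.52158710e+00, -2.97091562e-05,
        1.32071207e+00, -6.66071291e-02]), 'joint_vel': array([ 0.00016707, -0.00047486,  0.00018919,  0.00031144, -0.00126519,
        0.00039001]), 'tau': array([ 1.14683928e-03, -5.31800795e+01, -3.52740633e+01,  7.08815921e-02,
        2.44557374e-02, -1.05990912e-04]), 'ee_pos': array([ 0.14015264, -0.53156418,  0.20487152]), 'eef_rot': array([-3.14039342e+00, -5.11557964e-05,  2.57795257e-01]), 'force': array([0.84836276, 0.07288329, 0.49526154]), 'moment': array([-0.02818997,  0.06675555, -0.06963803]), 'grip_force': 0.0, 'grip_width': 0.09416253989275163}
scene {'fovy': 54.12555554258463, 'cx': 319.3928046469731, 'cy': 240.9176723656372, 'T': array([[ 0.69687886,  0.60292985, -0.3883754 ,  0.92930228],
       [ 0.71711257, -0.57789483,  0.38959869, -0.41645595],
       [ 0.01046054, -0.55001197, -0.83509126,  0.99211063],
       [ 0.        ,  0.        ,  0.        ,  1.        ]])}
side {'fovy': 47.129317253285045, 'cx': 320.5951534937352, 'cy': 236.8670811098711, 'T': array([[-0.94416022, -0.23692317,  0.22897354,  0.22491706],
       [-0.32940685,  0.6940469 , -0.64014844,  0.80446724],
       [-0.00725238, -0.67982815, -0.73333559,  0.99283478],
       [ 0.        ,  0.        ,  0.        ,  1.        ]])}
```

View pics/scene0.png

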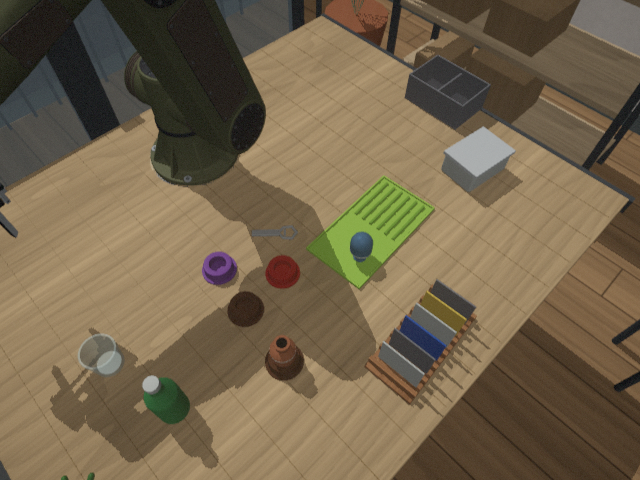

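View pics/side0.png

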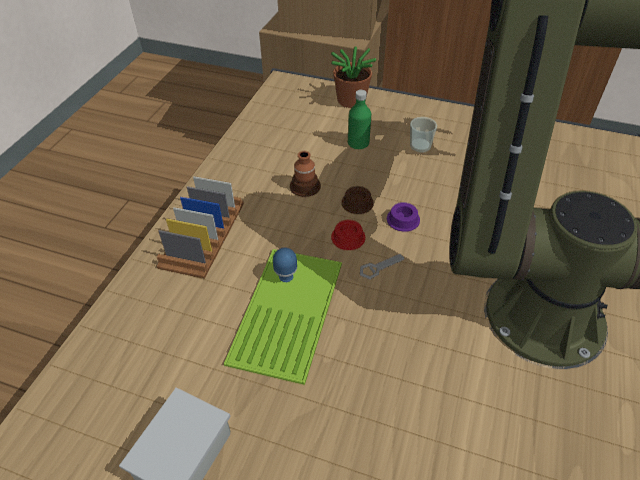

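The scene view shows the tray around (370,230), with the inverted vase at (361,245). The empty dark ring is at (246,308) and the taken ring with its sister vase at (284,355). Purple (220,268) and red (283,271) are decoys. The side view agrees: tray (287,315), vase (286,263), ring (358,199) and sister (305,172).

```bash
cat > h.py <<'E'
from station import *
import numpy as np, cv2
def K(m): return 240/np.tan(np.radians(m["fovy"])/2)
def ray(m,uv):
    uv=np.atleast_2d(uv).astype(float);f=K(m)
    d=np.c_[(uv[:,0]-m["cx"])/f,(uv[:,1]-m["cy"])/f,np.ones(len(uv))]
    return m["T"][:3,3], d@m["T"][:3,:3].T
def plane(m,uv,z):
    o,d=ray(m,uv); return o+d*((z-o[2])/d[:,2])[:,None]
def proj(m,p):
    c=(np.atleast_2d(p)-m["T"][:3,3])@m["T"][:3,:3];f=K(m)
    return np.c_[m["cx"]+f*c[:,0]/c[:,2],m["cy"]+f*c[:,1]/c[:,2]]
def blobs(im,lo,hi,amin=60):
    h=cv2.cvtColor(im,cv2.COLOR_BGR2HSV)
    k=cv2.inRange(h,np.array(lo),np.array(hi)); k=cv2.morphologyEx(k,cv2.MORPH_CLOSE,np.ones((5,5)))
    c,_=cv2.findContours(k,cv2.RETR_EXTERNAL,cv2.CHAIN_APPROX_NONE)
    return sorted([a[:,0] for a in c if cv2.contourArea(a)>amin],key=lambda a:-cv2.contourArea(a))
E
python3 - <<'E'
from h import *
for n,rb,rr,rs in(("scene",(361,245),(246,308),(284,355)),("side",(286,263),(358,199),(305,172))):
    im=cv2.imread(f"pics/{n}0.png");m=camera_model(n)
    t=blobs(im,(32,120,80),(48,255,255))[0]
    w=plane(m,t,.009)[:,:2].astype(np.float32)
    r=cv2.minAreaRect(w);print(n,"tray",r);print(cv2.boxPoints(r).round(4).tolist())
    h=cv2.cvtColor(im,cv2.COLOR_BGR2HSV)
    for p in (rb,rr,rs): print(p,h[p[1]-6:p[1]+7:6,p[0]-6:p[0]+7:6].reshape(-1,3).tolist())
    for b in blobs(im,(98,60,40),(118,255,255)):
        if cv2.pointPolygonTest(b.reshape(-1,1,2),rb,True)>-20:
            e=plane(m,b,.065)[:,:2]; print("vase bbox",cv2.boundingRect(b), "wc",e.mean(0))
    for p in(rr,rs): print("approx",p,plane(m,p,.02)[0])
E
```

```text
scene tray ((0.5349296927452087, 0.16846008598804474), (0.17152684926986694, 0.3232325315475464), 4.473660469055176)
[[0.4368000030517578, 0.3228999972343445], [0.4620000123977661, 0.0006000000284984708], [0.6330000162124634, 0.014000000432133675], [0.6078000068664551, 0.33629998564720154]]
(361, 245) [[104, 94, 119], [104, 97, 123], [105, 96, 104], [102, 95, 97], [102, 95, 97], [102, 85, 84], [96, 63, 65], [103, 75, 71], [98, 55, 70]]
(246, 308) [[15, 115, 53], [13, 130, 55], [11, 120, 53], [16, 152, 57], [13, 112, 57], [14, 137, 56], [14, 132, 54], [15, 130, 55], [12, 123, 58]]
(284, 355) [[10, 141, 136], [11, 147, 134], [10, 144, 92], [10, 141, 128], [11, 138, 96], [11, 152, 89], [11, 84, 112], [11, 95, 99], [11, 134, 80]]
vase bbox (350, 233, 22, 29) wc [0.57592773 0.07567034]
approx (246, 308) [ 0.49261495 -0.20930965  0.02      ]
approx (284, 355) [ 0.63403945 -0.22069685  0.02      ]
side tray ((0.5309380888938904, 0.17238299548625946), (0.17154641449451447, 0.3234636187553406), 4.5289716720581055)
[[0.4327000081539154, 0.32679998874664307], [0.45820000767707825, 0.004399999976158142], [0.6291999816894531, 0.017899999395012856], [0.6036999821662903, 0.34040001034736633]]
(286, 263) [[104, 120, 117], [104, 116, 141], [105, 118, 130], [105, 127, 110], [106, 117, 126], [106, 122, 121], [105, 117, 76], [104, 117, 96], [104, 119, 103]]
(358, 199) [[11, 149, 36], [10, 255, 37], [15, 255, 30], [16, 178, 43], [11, 130, 49], [13, 138, 50], [6, 161, 38], [12, 114, 38], [16, 153, 40]]
(305, 172) [[10, 139, 123], [10, 136, 141], [11, 141, 145], [14, 39, 112], [16, 28, 138], [9, 140, 109], [11, 148, 86], [9, 140, 102], [10, 144, 103]]
vase bbox (273, 248, 24, 34) wc [0.56209846 0.09666714]
approx (358, 199) [ 0.48134509 -0.20129833  0.02      ]
approx (305, 172) [ 0.64752102 -0.25722039  0.02      ]
```

```bash
python3 - <<'E'
from h import *
m=camera_model("wrist");print(m, get_obs()['ee_pos'])
a=cv2.imread("pics/scene0.png")[200:400,180:420];b=cv2.imread("pics/side0.png")[130:330,230:470]
cv2.imwrite("pics/crop1.png",np.vstack([cv2.resize(x,None,fx=1.5*1,fy=1.5) for x in(a,b)]))
E
```

```text
{'fovy': 65.92285945053654, 'cx': 319.1521547801015, 'cy': 240.23117183050974, 'T': array([[ 0.25426797, -0.93241089, -0.25682237,  0.21533779],
       [-0.96713213, -0.24563309, -0.06572539, -0.51351352],
       [-0.001801  ,  0.26509302, -0.96422116,  0.38454771],
       [ 0.        ,  0.        ,  0.        ,  1.        ]])} [ 0.1401563  -0.53158933  0.20493994]
```

View pics/crop1.png

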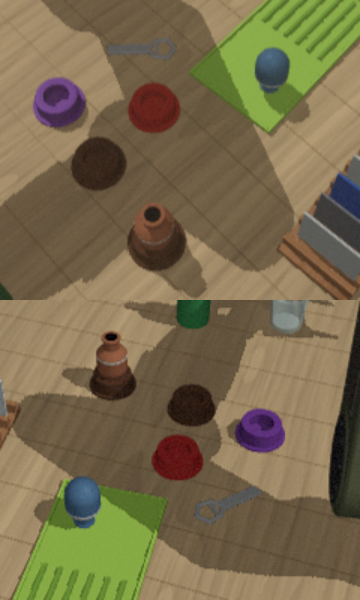

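The crop confirms the identities: the empty dark ring lies between purple, red and the sister's ring. The tray is at about (0.533, 0.170) with yaw +4.5°, and its measured 171x323 mm matches the 170x320 mm given. I'll go above the ring and use the wrist camera.

send_rows([
  {"z": 0.25, "claw": 94},
  {"z": 0.25},
  {"x": 0.145, "y": 0.156, "spin": 0.074},
  {"x": 0.145, "y": 0.156, "spin": 0.074},
  {"x": 0.145, "y": 0.156, "spin": 0.074},
  {"x": 0.145, "y": 0.156, "spin": 0.074},
  {"x": 0.145, "y": 0.156, "spin": 0.074},
  {"x": 0.145, "y": 0.156, "spin": 0.074},
  {"x": 0.145, "y": 0.156, "spin": 0.074},
  {"x": 0.145, "y": 0.156, "spin": 0.074},
  {"x": 0.145, "y": 0.156, "spin": 0.074},
  {"x": 0.145, "y": 0.156, "spin": 0.074},
  {"x": 0.145, "y": 0.156, "spin": 0.074},
  {"x": 0.145, "y": 0.156, "spin": 0.074},
  {},
  {},
])

```text
schema error: expected keys x, y, z, spin, claw
```

```bash
python3 - <<'E'
from h import *
o=get_obs();m=camera_model("wrist");im=camera("wrist");cv2.imwrite("pics/w1.png",im)
np.save("pics/w1.npy",m,allow_pickle=True);print(o['time_s'],o['ee_pos'],o['eef_rot'],o['joint_vel'].round(3),m["T"][:3,3])
E
```

```text
0.1 [ 0.1401563  -0.53158933  0.20493994] [-3.14053667e+00 -3.74157760e-05  2.57773048e-01] [-0.    -0.    -0.003  0.    -0.001 -0.   ] [ 0.21533779 -0.51351352  0.38454771]
```

View pics/w1.png

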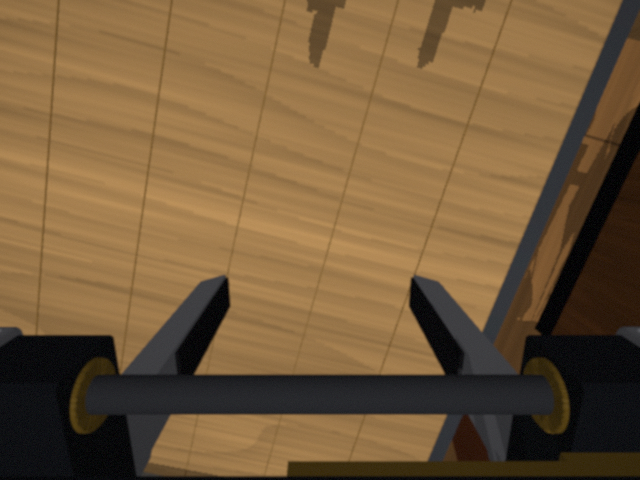

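The call was refused because every row needs all the keys. The picture shows only the tabletop and the open fingers, with tips at (220,280) and (420,280).

send_rows([
  {"x": 0, "y": 0, "z": 0.25, "spin": 0, "claw": 94},
  {"x": 0, "y": 0, "z": 0.25, "spin": 0, "claw": 94},
  {"x": 0.145, "y": 0.156, "z": 0, "spin": 0.074, "claw": 94},
  {"x": 0.145, "y": 0.156, "z": 0, "spin": 0.074, "claw": 94},
  {"x": 0.145, "y": 0.156, "z": 0, "spin": 0.074, "claw": 94},
  {"x": 0.145, "y": 0.156, "z": 0, "spin": 0.074, "claw": 94},
  {"x": 0.145, "y": 0.156, "z": 0, "spin": 0.074, "claw": 94},
  {"x": 0.145, "y": 0.156, "z": 0, "spin": 0.074, "claw": 94},
  {"x": 0.145, "y": 0.156, "z": 0, "spin": 0.074, "claw": 94},
  {"x": 0.145, "y": 0.156, "z": 0, "spin": 0.074, "claw": 94},
  {"x": 0.145, "y": 0.156, "z": 0, "spin": 0.074, "claw": 94},
  {"x": 0.145, "y": 0.156, "z": 0, "spin": 0.074, "claw": 94},
  {"x": 0.145, "y": 0.156, "z": 0, "spin": 0.074, "claw": 94},
  {"x": 0.145, "y": 0.156, "z": 0, "spin": 0.074, "claw": 94},
  {"x": 0, "y": 0, "z": 0, "spin": 0, "claw": 94},
  {"x": 0, "y": 0, "z": 0, "spin": 0, "claw": 94},
])

```text
time_s: 1.75
ee_pos: [0.4883, -0.157, 0.305]
eef_rot: [-3.141, -0.0, 1.653]
force: [0.0, 0.6, 0.7]
grip_width: 0.0938
grip_force: 0.0
```

```bash
python3 - <<'E'
from h import *
o=get_obs();m=camera_model("wrist");im=camera("wrist");cv2.imwrite("pics/w2.png",im)
np.save("pics/w2.npy",m,allow_pickle=True);print(o['time_s'],o['ee_pos'],o['eef_rot'],abs(o['joint_vel']).max().round(3),m["T"][:3,3])
E
```

```text
1.75 [ 0.4882678  -0.15700423  0.30499756] [-3.14063965e+00 -2.33602532e-04  1.65326136e+00] 0.04 [ 0.48258425 -0.08150523  0.48462223]
```

View pics/w2.png

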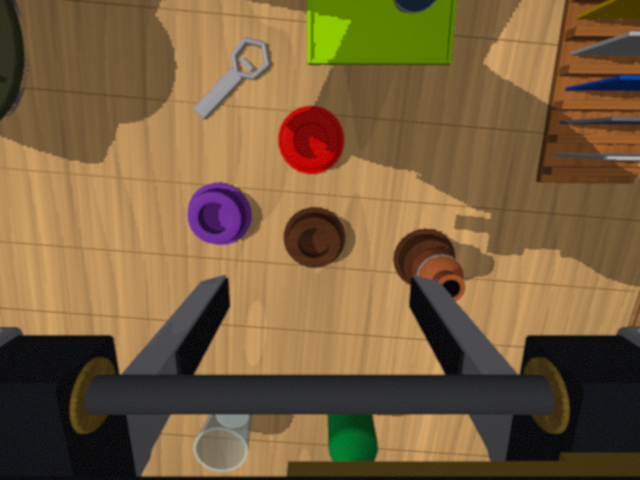

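The wrist view shows the empty ring at (315,237) with its mouth at about (318,240), and the sister's ring at (427,258). Red is at (311,139), purple at (220,213), and the tray's near edge is at row 63. The vase is just at the top, around (415,3).

```bash
python3 - <<'E'
from h import *
im=cv2.imread("pics/w2.png");m=np.load("pics/w2.npy",allow_pickle=True).item()
c=im[200:275,275:355]; h=cv2.cvtColor(im,cv2.COLOR_BGR2HSV)
for r in range(205,272,6): print(r,h[r,280:352:4,2].tolist())
b=[x for x in blobs(im,(0,60,15),(20,255,100)) if cv2.pointPolygonTest(x.reshape(-1,1,2),(315,237),False)>0][0]
print(cv2.boundingRect(b),cv2.fitEllipse(b))
for z in(.01,.03):
    p=plane(m,b,z)[:,:2].astype(np.float32);print(z,cv2.minEnclosingCircle(p),p.min(0),p.max(0))
for z in (.03,): print(plane(m,(318,240),z), plane(m,[(300,240),(318,240)],z))
E
```

```text
205 [189, 190, 191, 194, 182, 182, 181, 178, 170, 184, 186, 188, 180, 181, 182, 189, 196, 179]
211 [187, 190, 189, 192, 166, 92, 78, 74, 72, 72, 75, 75, 88, 150, 180, 188, 191, 166]
217 [188, 192, 186, 96, 70, 53, 45, 50, 56, 54, 40, 32, 39, 48, 65, 135, 177, 166]
223 [187, 189, 87, 65, 57, 74, 75, 73, 71, 73, 74, 72, 71, 37, 41, 65, 111, 110]
229 [189, 152, 74, 78, 82, 78, 76, 58, 50, 61, 76, 77, 78, 77, 48, 50, 92, 107]
235 [187, 102, 74, 84, 85, 63, 50, 48, 57, 78, 81, 78, 80, 79, 78, 44, 66, 109]
241 [190, 110, 80, 82, 80, 51, 54, 51, 66, 81, 82, 81, 81, 82, 80, 59, 68, 112]
247 [192, 166, 76, 79, 77, 35, 50, 53, 51, 79, 84, 82, 62, 81, 81, 55, 97, 114]
253 [188, 187, 133, 74, 76, 74, 34, 36, 43, 42, 50, 51, 79, 78, 72, 83, 109, 118]
259 [188, 186, 184, 159, 86, 86, 86, 85, 80, 83, 83, 85, 82, 76, 92, 120, 158, 186]
265 [183, 181, 170, 164, 166, 147, 110, 81, 77, 75, 80, 100, 151, 165, 167, 178, 175, 189]
271 [187, 186, 182, 177, 177, 180, 175, 168, 175, 189, 175, 169, 168, 166, 173, 181, 179, 187]
(285, 208, 62, 59) ((314.8970947265625, 236.98434448242188), (58.477108001708984, 60.98945617675781), 94.80269622802734)
0.01 ((0.48707109689712524, -0.20827755331993103), 0.04131688177585602) [ 0.446766   -0.24865134] [ 0.5277437  -0.16774938]
0.03 ((0.4868820011615753, -0.20293554663658142), 0.039580099284648895) [ 0.44827533 -0.24160801] [ 0.52584076 -0.16411515]
[[ 0.49091252 -0.20555334  0.03      ]] [[ 0.46806676 -0.20743078  0.03      ]
 [ 0.49091252 -0.20555334  0.03      ]]
```

send_rows([
  {"x": 0.05, "y": 0.2, "z": 0, "spin": 0, "claw": 94},
  {"x": 0.05, "y": 0.2, "z": 0, "spin": 0, "claw": 94},
  {"x": 0.05, "y": 0.2, "z": 0, "spin": 0, "claw": 94},
  {"x": 0.05, "y": 0.2, "z": 0, "spin": 0, "claw": 94},
  {"x": 0.05, "y": 0.2, "z": 0, "spin": 0, "claw": 94},
  {"x": 0.05, "y": 0.2, "z": 0, "spin": 0, "claw": 94},
  {"x": 0, "y": 0.1, "z": 0, "spin": 0, "claw": 94},
  {"x": 0, "y": 0, "z": 0, "spin": 0, "claw": 94},
  {"x": 0, "y": 0, "z": 0, "spin": 0, "claw": 94},
])

```text
time_s: 2.7
ee_pos: [0.5481, 0.1013, 0.3055]
eef_rot: [-3.142, 0.0, 1.651]
force: [-0.7, 0.1, 0.1]
grip_width: 0.0937
grip_force: 0.0
```

```bash
python3 - <<'E'
from h import *
o=get_obs();m=camera_model("wrist");im=camera("wrist");cv2.imwrite("pics/w3.png",im)
np.save("pics/w3.npy",m,allow_pickle=True);print(o['time_s'],o['ee_pos'],o['eef_rot'],abs(o['joint_vel']).max().round(3),m["T"][:3,3])
E
```

```text
2.7 [0.54809246 0.10128873 0.30552035] [-3.14155207e+00  2.59804699e-04  1.65125571e+00] 0.017 [0.54240439 0.17683692 0.4850974 ]
```

View pics/w3.png

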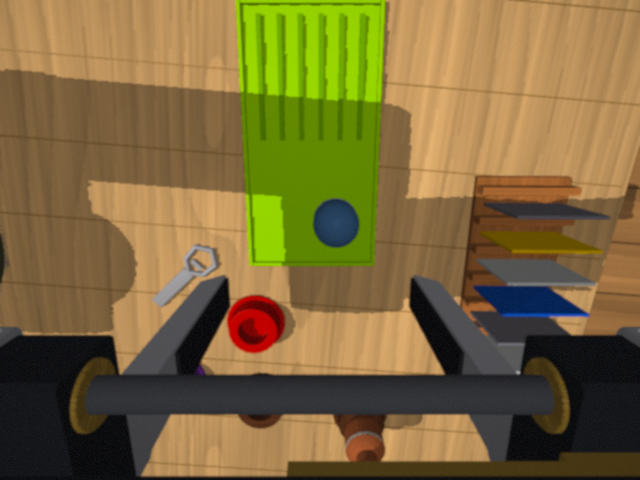

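The tray fills columns 238–385 with its ribs at rows 12–140. The vase, seen from its round bottom, is at (336,223).

```bash
python3 - <<'E'
from h import *
im=cv2.imread("pics/w3.png");m=np.load("pics/w3.npy",allow_pickle=True).item()
b=[x for x in blobs(im,(95,60,30),(125,255,255)) if cv2.pointPolygonTest(x.reshape(-1,1,2),(336,223),False)>0][0]
print(cv2.fitEllipse(b)); c=cv2.fitEllipse(b)[0]
v=plane(m,c,.065)[0];print("vase",v)
p=plane(m,b,.065)[:,:2].astype(np.float32);print(cv2.minEnclosingCircle(p))
t=blobs(im,(30,120,60),(50,255,255))[0]
r=cv2.minAreaRect(plane(m,t,.009)[:,:2].astype(np.float32));print(r)
box=cv2.boxPoints(r);print(box)
# ribs edges: lateral profile at row 60 and start of ribs
g=im[:,:,1].astype(int)
print(g[60,236:392].tolist()); print(g[110:160,310].tolist(),g[110:160,291].tolist())
for q in [(263,140),(360,138)]: print(plane(m,q,.009))
E
```

```text
((335.5718994140625, 222.61431884765625), (42.90199279785156, 46.080780029296875), 169.8648223876953)
vase [0.56896528 0.0844905  0.065     ]
((0.5692095756530762, 0.08409332484006882), 0.027844050899147987)
((0.5328038930892944, 0.16884545981884003), (0.17096294462680817, 0.3172261416912079), 4.476685523986816)
[[0.4352029  0.32030252]
 [0.4599635  0.00404417]
 [0.6304049  0.0173884 ]
 [0.6056443  0.33364674]]
[148, 157, 182, 208, 210, 194, 160, 130, 140, 177, 205, 214, 216, 214, 216, 214, 213, 214, 217, 214, 206, 191, 175, 173, 168, 157, 139, 130, 133, 147, 178, 205, 214, 216, 214, 214, 213, 213, 215, 214, 210, 197, 181, 172, 173, 166, 149, 133, 133, 147, 177, 204, 215, 215, 214, 214, 214, 215, 215, 214, 213, 204, 188, 177, 172, 168, 157, 143, 148, 176, 204, 215, 214, 213, 215, 215, 214, 216, 214, 214, 213, 206, 192, 178, 171, 171, 167, 157, 146, 149, 176, 202, 214, 215, 212, 213, 213, 213, 215, 213, 214, 208, 193, 174, 166, 169, 167, 161, 148, 140, 152, 179, 203, 214, 211, 214, 213, 212, 214, 215, 212, 209, 191, 171, 168, 169, 168, 165, 154, 142, 150, 176, 203, 212, 211, 214, 211, 212, 212, 210, 209, 203, 200, 206, 211, 202, 173, 125, 99, 104, 125, 142, 146, 145, 149, 151]
[137, 138, 137, 139, 140, 138, 138, 140, 139, 138, 138, 139, 139, 138, 138, 137, 136, 139, 138, 136, 138, 139, 139, 137, 140, 140, 138, 136, 138, 138, 139, 137, 138, 138, 138, 139, 137, 137, 136, 139, 136, 139, 135, 139, 137, 137, 138, 136, 137, 137] [136, 138, 136, 139, 139, 140, 138, 139, 139, 139, 138, 137, 138, 138, 140, 140, 139, 136, 137, 137, 139, 136, 136, 140, 137, 137, 137, 138, 136, 137, 137, 137, 136, 137, 138, 138, 138, 138, 138, 138, 135, 139, 139, 138, 137, 138, 137, 135, 137, 138]
[[0.47309236 0.16957707 0.009     ]]
[[0.59288809 0.1815492  0.009     ]]
```

send_rows([
  {"x": 0.053, "y": -0.043, "z": -0.1, "spin": 0, "claw": 94},
  {"x": 0.052, "y": -0.042, "z": -0.15, "spin": 0, "claw": 94},
  {"x": 0, "y": 0, "z": -0.2, "spin": 0, "claw": 94},
  {"x": 0, "y": 0, "z": -0.2, "spin": 0, "claw": 94},
  {"x": 0, "y": 0, "z": -0.2, "spin": 0, "claw": 94},
  {"x": 0, "y": 0, "z": -0.2, "spin": 0, "claw": 94},
  {"x": 0, "y": 0, "z": -0.15, "spin": 0, "claw": 94},
  {"x": 0, "y": 0, "z": -0.1, "spin": 0, "claw": 94},
  {"x": 0, "y": 0, "z": -0.05, "spin": 0, "claw": 94},
  {"x": 0, "y": 0, "z": 0, "spin": 0, "claw": 94},
  {"x": 0, "y": 0, "z": 0, "spin": 0, "claw": 94},
], force=6)

```text
time_s: 3.85
ee_pos: [0.5698, 0.085, 0.0366]
eef_rot: [3.14, 0.0, 1.652]
force: [-0.3, 0.8, 0.3]
grip_width: 0.0942
grip_force: 0.0
```

send_rows([
  {"x": 0, "y": 0, "z": 0, "spin": 0, "claw": 60},
  {"x": 0, "y": 0, "z": 0, "spin": 0, "claw": 56},
  {"x": 0, "y": 0, "z": 0, "spin": 0, "claw": 50},
  {"x": 0, "y": 0, "z": 0, "spin": 0, "claw": 50},
  {"x": 0, "y": 0, "z": 0, "spin": 0, "claw": 50},
  {"x": 0, "y": 0, "z": 0, "spin": 0, "claw": 50},
  {"x": 0, "y": 0, "z": 0, "spin": 0, "claw": 50},
], force=6)

```text
time_s: 4.55
ee_pos: [0.5692, 0.0856, 0.0355]
eef_rot: [-3.142, 0.0, 1.653]
force: [-0.6, -0.1, 1.5]
grip_width: 0.0539
grip_force: 6.0
```

send_rows([
  {"x": 0, "y": 0, "z": 0.02, "spin": 0, "claw": 50},
  {"x": -0.011, "y": 0.073, "z": 0, "spin": 0, "claw": 50},
  {"x": -0.011, "y": 0.073, "z": 0, "spin": 0, "claw": 50},
  {"x": -0.011, "y": 0.073, "z": 0, "spin": 0, "claw": 50},
  {"x": -0.011, "y": 0.073, "z": 0, "spin": 0, "claw": 50},
  {"x": -0.011, "y": 0.073, "z": 0, "spin": 0, "claw": 50},
  {"x": 0, "y": 0, "z": 0, "spin": 0, "claw": 50},
  {"x": 0, "y": 0, "z": 0, "spin": 0, "claw": 50},
  {"x": 0, "y": 0, "z": -0.01, "spin": 0, "claw": 50},
  {"x": 0, "y": 0, "z": -0.01, "spin": 0, "claw": 50},
  {"x": 0, "y": 0, "z": 0, "spin": 0, "claw": 50},
])

```text
time_s: 5.65
ee_pos: [0.5582, 0.1581, 0.0353]
eef_rot: [-3.141, 0.0, 1.652]
force: [-0.0, 0.2, -2.2]
grip_width: 0.0542
grip_force: 6.0
```

```bash
python3 - <<'E'
from h import *
o=get_obs();print(o['ee_pos'],o['force'],o['moment'])
a=camera("side")[210:330,210:370];b=camera("scene")[170:290,300:460]
cv2.imwrite("pics/c4.png",np.hstack([cv2.resize(x,None,fx=2.5,fy=2.5,interpolation=2) for x in(a,b)]))
E
```

```text
[0.55824052 0.15812773 0.03526743] [-0.00468673  0.22611299 -2.17840387] [-0.04157387 -0.08081749  0.04418906]
```

View pics/c4.png

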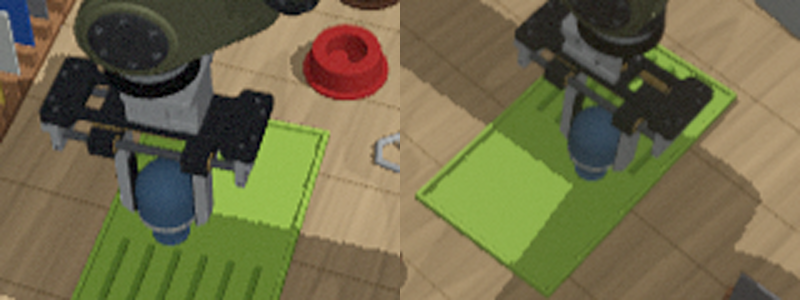

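The vase is upright, mouth down, in the fingers just before the rib ends. Next I tip it over the rib ends along an arc, first to about 30°.

send_rows([
  {"x": -0.001, "y": 0.011, "z": 0, "spin": 0, "claw": 50},
  {"x": -0.001, "y": 0.011, "z": 0, "spin": 0, "claw": 50},
  {"x": -0.001, "y": 0.017, "z": 0.003, "spin": 0, "claw": 50},
  {"x": -0.001, "y": 0.017, "z": 0.003, "spin": 0, "claw": 50},
  {"x": -0.001, "y": 0.017, "z": 0.001, "spin": 0, "claw": 50},
  {"x": -0.001, "y": 0.017, "z": 0.001, "spin": 0, "claw": 50},
  {"x": -0.001, "y": 0.017, "z": 0, "spin": 0, "claw": 50},
  {"x": -0.001, "y": 0.017, "z": -0.001, "spin": 0, "claw": 50},
  {"x": -0.002, "y": 0.017, "z": -0.002, "spin": 0, "claw": 50},
  {"x": -0.002, "y": 0.017, "z": -0.003, "spin": 0, "claw": 50},
  {"x": 0, "y": 0, "z": 0, "spin": 0, "claw": 50},
])

```text
time_s: 6.85
ee_pos: [0.5559, 0.1907, 0.0359]
eef_rot: [3.141, -0.0, 1.653]
force: [-1.2, -0.5, 2.9]
grip_width: 0.0537
grip_force: 6.0
```

```bash
python3 - <<'E'
from h import *
o=get_obs();print(o['ee_pos'],o['force'],o['moment'])
im=camera("side");m=camera_model("side");cv2.imwrite("pics/c5.png",cv2.resize(im[210:330,210:370],None,fx=4,fy=4,interpolation=2))
for b in blobs(im,(98,60,30),(118,255,255)):print(cv2.boundingRect(b),cv2.contourArea(b),cv2.minAreaRect(b))
E
```

```text
[0.55587247 0.19074369 0.03587854] [-1.19145018 -0.51014108  2.91273207] [-0.01755534  0.17646843  0.01705567]
(258, 259, 56, 53) 750.0 ((286.5000305175781, 283.5000305175781), (26.870054244995117, 65.05381774902344), 45.0)
(180, 197, 44, 31) 520.0 ((201.57693481445312, 211.61538696289062), (48.04845428466797, 23.337820053100586), 11.309932708740234)
```

View pics/c5.png

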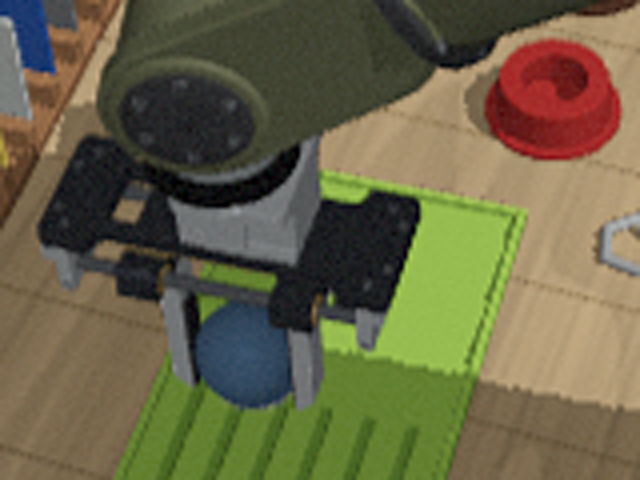

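The vase is tilting as planned, with its bottom now facing the camera. I'll carry on down to lying.

send_rows([
  {"x": -0.001, "y": 0.0125, "z": -0.003, "spin": 0, "claw": 50},
  {"x": -0.001, "y": 0.0125, "z": -0.004, "spin": 0, "claw": 50},
  {"x": -0.001, "y": 0.0155, "z": -0.007, "spin": 0, "claw": 50},
  {"x": -0.001, "y": 0.0155, "z": -0.007, "spin": 0, "claw": 50},
  {"x": -0.001, "y": 0.014, "z": -0.009, "spin": 0, "claw": 50},
  {"x": -0.001, "y": 0.014, "z": -0.009, "spin": 0, "claw": 50},
  {"x": -0.001, "y": 0.013, "z": -0.011, "spin": 0, "claw": 50},
  {"x": -0.001, "y": 0.013, "z": -0.011, "spin": 0, "claw": 50},
  {"x": -0.001, "y": 0.0125, "z": -0.008, "spin": 0, "claw": 50},
  {"x": -0.001, "y": 0.0125, "z": -0.007, "spin": 0, "claw": 50},
  {"x": -0.001, "y": 0.0125, "z": -0.007, "spin": 0, "claw": 50},
  {"x": -0.001, "y": 0.0125, "z": -0.006, "spin": 0, "claw": 50},
  {"x": -0.001, "y": 0.0125, "z": -0.005, "spin": 0, "claw": 50},
  {"x": -0.001, "y": 0.0125, "z": -0.005, "spin": 0, "claw": 50},
  {"x": 0, "y": 0, "z": 0, "spin": 0, "claw": 50},
])

```text
time_s: 8.4
ee_pos: [0.553, 0.2276, 0.016]
eef_rot: [3.142, -0.0, 1.653]
force: [-0.3, 0.2, -1.2]
grip_width: 0.0542
grip_force: 6.0
```

```bash
python3 - <<'E'
from h import *
o=get_obs();print(o['ee_pos'],o['force'],o['moment'])
m=camera_model("wrist");im=camera("wrist");np.save("pics/w6.npy",m,allow_pickle=True);cv2.imwrite("pics/w6.png",im)
for b in blobs(im,(98,60,30),(118,255,255),300):print(cv2.boundingRect(b),cv2.contourArea(b),plane(m,b,.0345).round(4).min(0),plane(m,b,.0345).round(4).max(0))
E
```

```text
[0.55298848 0.22755465 0.01599075] [-0.30154605  0.15627767 -1.24425621] [-0.07078436 -0.01684151  0.02779154]
(258, 252, 124, 124) 12714.0 [0.5245 0.1873 0.0345] [0.5833 0.2537 0.0345]
(52, 384, 121, 92) 7695.5 [0.4214 0.1175 0.0345] [0.4815 0.1771 0.0345]
(470, 382, 118, 69) 5435.0 [0.6358 0.1498 0.0345] [0.6955 0.1953 0.0345]
```

View pics/w6.png

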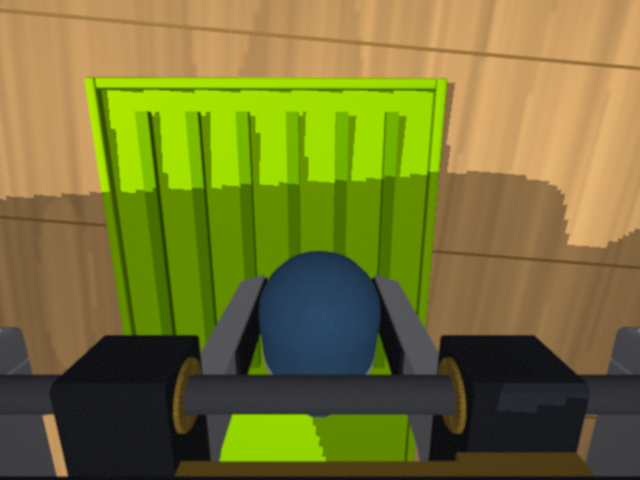

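The wrist view shows the round bottom at (320,312), radius about 61, with the neck end showing at (320,410). The vase may not be fully flat, so I'll check the tilt numerically from the fixed cameras.

```bash
cat >> h.py <<'E'
YH=np.array([-.078,.997,0])
def look(p):
    for n in("scene","side"):
        im=camera(n);m=camera_model(n);cv2.imwrite(f"pics/last_{n}.png",im)
        for b in blobs(im,(95,50,25),(120,255,255),40):
            (x,y,w,h)=cv2.boundingRect(b)
            if np.hypot(*(b.mean(0)-proj(m,p)[0]))<40: print(n,"blob",x,y,x+w,y+h,cv2.contourArea(b))
E
python3 - <<'E'
from h import *
o=get_obs();g=o['ee_pos']+[0,0,.019]
look(g)
for n in("scene","side"):
    m=camera_model(n)
    for t in(30,50,70,80,90):
        a=np.radians(t);ax=np.sin(a)*YH+np.array([0,0,np.cos(a)])  # towards bottom
        s=np.linspace(0,2*np.pi,40);u=np.cross(ax,[1,0,0]);u/=np.linalg.norm(u);v=np.cross(ax,u)
        P=[]
        for d,r in((-50,17),(-46,17),(-16,27),(11,27),(24.5,23.4),(33,15.6),(38,0)):
            P.append(g+ax*d/1e3+(np.cos(s)[:,None]*u+np.sin(s)[:,None]*v)*r/1e3)
        q=proj(m,np.vstack(P));print(n,t,q.min(0).round(),q.max(0).round())
E
```

```text
scene blob 378 200 405 232 447.5
side blob 253 279 310 332 1174.5
scene 30 [380. 198.] [406. 232.]
scene 50 [378. 198.] [407. 232.]
scene 70 [376. 199.] [407. 232.]
scene 80 [376. 199.] [407. 231.]
scene 90 [376. 199.] [407. 230.]
side 30 [253. 306.] [281. 333.]
side 50 [252. 305.] [281. 334.]
side 70 [252. 300.] [282. 336.]
side 80 [252. 298.] [282. 337.]
side 90 [252. 296.] [282. 337.]
```

```bash
python3 - <<'E'
from h import *
from scipy.optimize import least_squares
def circ(p): 
    r=least_squares(lambda c:np.hypot(*(p-c[:2]).T)-c[2],[*p.mean(0),20],loss="soft_l1").x;return r
g=get_obs()['ee_pos']
im=cv2.imread("pics/w6.png");m=np.load("pics/w6.npy",allow_pickle=True).item()
b=blobs(im,(98,60,30),(118,255,255),300)[0]
c=circ(b[b[:,1]<315].astype(float));print("wrist",c,"foc",K(m)); o1,d1=ray(m,c[:2])
im=cv2.imread("pics/last_side.png");ms=camera_model("side");h=cv2.cvtColor(im,cv2.COLOR_BGR2HSV)
x=proj(ms,g+[0,0,.02])[0].astype(int);print(x)
for r in range(x[1]-25,x[1]+25,5):print(r,[tuple(v) for v in h[r,x[0]-24:x[0]+26:6].tolist()])
for z in (.0345,.04,.047,.055): print(z,plane(m,c[:2],z)[0].round(4),proj(ms,plane(m,c[:2],z))[0].round(1))
E
```

```text
wrist [319.22388342 313.85445995  61.59571629] foc 370.1128144846897
[266 319]
294 [(23, 69, 63), (25, 98, 57), (100, 77, 30), (90, 19, 66), (113, 8, 121), (100, 6, 123), (75, 4, 116), (108, 44, 29), (107, 53, 34)]
299 [(110, 36, 42), (90, 24, 63), (40, 170, 111), (41, 165, 131), (41, 166, 126), (60, 15, 50), (130, 44, 35), (96, 35, 36), (98, 52, 39)]
304 [(137, 60, 30), (96, 10, 124), (47, 86, 74), (100, 21, 73), (113, 15, 70), (118, 77, 43), (83, 60, 34), (24, 116, 44), (75, 59, 26)]
309 [(18, 93, 129), (99, 15, 120), (108, 98, 13), (105, 110, 81), (106, 119, 86), (130, 46, 33), (75, 42, 36), (100, 11, 69), (95, 22, 70)]
314 [(17, 98, 122), (105, 9, 118), (107, 120, 72), (106, 119, 94), (104, 128, 96), (106, 116, 92), (100, 7, 107), (115, 16, 93), (42, 162, 107)]
319 [(34, 118, 108), (103, 15, 117), (104, 124, 82), (106, 118, 102), (104, 125, 104), (106, 123, 95), (100, 6, 118), (100, 9, 87), (43, 162, 99)]
324 [(41, 156, 126), (41, 162, 131), (108, 119, 58), (107, 121, 99), (105, 121, 101), (105, 116, 90), (100, 10, 79), (115, 17, 92), (40, 171, 127)]
329 [(42, 155, 132), (41, 159, 130), (41, 156, 134), (107, 129, 89), (105, 113, 90), (110, 120, 83), (40, 147, 87), (45, 135, 106), (42, 156, 129)]
334 [(40, 154, 131), (43, 160, 105), (41, 160, 132), (43, 166, 106), (40, 160, 131), (43, 164, 106), (41, 161, 130), (42, 163, 108), (41, 155, 132)]
339 [(41, 164, 131), (42, 168, 106), (40, 161, 130), (41, 160, 110), (41, 158, 132), (41, 157, 125), (41, 152, 134), (41, 157, 125), (41, 162, 129)]
0.0345 [0.5538 0.2227 0.0345] [267.1 318.1]
0.04 [0.5535 0.2254 0.04  ] [266.5 317.6]
0.047 [0.5532 0.2289 0.047 ] [265.7 317.1]
0.055 [0.5529 0.2329 0.055 ] [264.7 316.4]
```

send_rows([
  {"x": 0, "y": 0.005, "z": -0.005, "spin": 0, "claw": 50},
  {"x": 0, "y": 0.005, "z": -0.005, "spin": 0, "claw": 50},
  {"x": 0, "y": 0.005, "z": -0.005, "spin": 0, "claw": 50},
  {"x": 0, "y": 0, "z": 0, "spin": 0, "claw": 50},
])

```text
time_s: 8.95
ee_pos: [0.553, 0.2303, 0.013]
eef_rot: [3.142, -0.0, 1.653]
force: [-1.2, -0.1, 0.0]
grip_width: 0.0538
grip_force: 6.0
```

```bash
cat >> h.py <<'E'
from scipy.optimize import least_squares
def circ(p):
    return least_squares(lambda c:np.hypot(*(p-c[:2]).T)-c[2],[*p.mean(0),20],loss="soft_l1").x
def wball(top=None):
    o=get_obs();m=camera_model("wrist");im=camera("wrist");cv2.imwrite("pics/last_wrist.png",im)
    print(o['time_s'],o['ee_pos'].round(4),o['force'].round(1),o['moment'].round(2),o['grip_width'].round(4))
    bs=blobs(im,(98,60,30),(118,255,255),300)
    b=min(bs,key=lambda a:np.hypot(*(a.mean(0)-(320,320))))
    y0=b[:,1].min();c=circ(b[b[:,1]<y0+62].astype(float));print("circ",c.round(1),"bbox",cv2.boundingRect(b))
    for z in(.0345,.047,.06):print(z,plane(m,c[:2],z)[0].round(4))
    o1,d=ray(m,c[:2]);print("by size",(o1+d[0]*K(m)*.027/c[2]*1.02).round(4))
    return m,im,b
E
python3 -c "
from h import *
wball()"
```

```text
Traceback (most recent call last):
  File "h.py", line 30, in wball
    print(o['time_s'],o['ee_pos'].round(4),o['force'].round(1),o['moment'].round(2),o['grip_width'].round(4))
                                                                                    ^^^^^^^^^^^^^^^^^^^^^
AttributeError: 'float' object has no attribute 'round'
```

```bash
sed -i "s/o\['grip_width'\].round(4)/round(o['grip_width'],4)/" h.py; python3 -c "
from h import *
wball()"
```

```text
9.0 [0.553  0.2303 0.0131] [0.1 0.7 0.3] [-0.08  0.05  0.01] 0.054
circ [319.1 313.5  61.5] bbox (258, 251, 123, 125)
0.0345 [0.5536 0.2271 0.0345]
0.047 [0.5531 0.2333 0.047 ]
0.06 [0.5526 0.2398 0.06  ]
by size [0.5533 0.2306 0.0415]
```

```bash
python3 - <<'E'
from h import *
for f in("w6","last_wrist"):
    h=cv2.cvtColor(cv2.imread(f"pics/{f}.png"),cv2.COLOR_BGR2HSV)
    print(f,[(r,*h[r,320].tolist()) for r in range(340,380,4)],[(r,*h[r,320].tolist()) for r in range(408,440,2)])
    for r in (350,360,366,370,414): print(r,h[r,255:386:5].tolist())
E
```

```text
w6 [(340, 106, 149, 99), (344, 105, 148, 98), (348, 104, 150, 95), (352, 105, 148, 95), (356, 107, 146, 94), (360, 104, 154, 91), (364, 106, 150, 90), (368, 105, 144, 90), (372, 106, 149, 89), (376, 126, 32, 40)] [(408, 120, 18, 58), (410, 108, 22, 58), (412, 126, 24, 54), (414, 108, 93, 71), (416, 82, 89, 83), (418, 39, 255, 129), (420, 39, 255, 136), (422, 39, 255, 136), (424, 39, 255, 136), (426, 39, 255, 137), (428, 39, 255, 135), (430, 39, 255, 137), (432, 39, 255, 136), (434, 39, 255, 136), (436, 39, 255, 144), (438, 39, 255, 154)]
350 [[41, 255, 87], [39, 255, 109], [106, 147, 73], [104, 161, 76], [105, 149, 82], [104, 147, 87], [105, 147, 85], [106, 154, 88], [106, 143, 91], [106, 148, 93], [105, 156, 95], [105, 160, 94], [106, 146, 96], [105, 150, 97], [105, 149, 96], [105, 153, 95], [104, 146, 94], [105, 145, 93], [105, 148, 93], [106, 146, 91], [106, 147, 87], [106, 146, 82], [106, 137, 84], [106, 150, 78], [54, 96, 82], [41, 255, 109], [44, 203, 34]]
360 [[41, 255, 110], [40, 255, 99], [87, 28, 81], [105, 144, 76], [105, 155, 79], [105, 150, 85], [105, 148, 86], [106, 148
[... 3612 characters left out ...]
5, 150, 90], [106, 151, 91], [106, 140, 93], [106, 146, 91], [105, 147, 90], [105, 145, 93], [106, 144, 90], [106, 146, 91], [105, 149, 89], [106, 147, 90], [105, 148, 88], [106, 148, 86], [104, 155, 82], [105, 144, 78], [15, 10, 98], [41, 255, 103], [41, 255, 109], [39, 255, 129]]
414 [[39, 255, 146], [39, 241, 147], [39, 243, 146], [39, 246, 147], [39, 241, 146], [39, 246, 146], [39, 253, 146], [39, 255, 145], [45, 153, 110], [104, 98, 68], [107, 84, 64], [106, 92, 64], [108, 92, 64], [107, 97, 66], [106, 90, 62], [110, 84, 61], [106, 95, 67], [97, 75, 61], [42, 168, 94], [42, 172, 95], [41, 177, 95], [42, 170, 96], [43, 167, 98], [42, 158, 97], [42, 176, 94], [43, 159, 96], [41, 167, 96]]
```

The lip edge moved from row 417 to 424, so the vase is still turning down. I'll lower it a little more and then open slowly.

send_rows([
  {"x": 0, "y": 0.005, "z": -0.004, "spin": 0, "claw": 50},
  {"x": 0, "y": 0.005, "z": -0.004, "spin": 0, "claw": 50},
  {"x": 0, "y": 0.005, "z": -0.003, "spin": 0, "claw": 50},
  {"x": 0, "y": 0, "z": 0, "spin": 0, "claw": 50},
  {"x": 0, "y": 0, "z": 0, "spin": 0, "claw": 54},
  {"x": 0, "y": 0, "z": 0, "spin": 0, "claw": 54.5},
  {"x": 0, "y": 0, "z": 0, "spin": 0, "claw": 55},
  {"x": 0, "y": 0, "z": 0, "spin": 0, "claw": 56},
  {"x": 0, "y": 0, "z": 0, "spin": 0, "claw": 58},
  {"x": 0, "y": 0, "z": 0, "spin": 0, "claw": 62},
  {"x": 0, "y": 0, "z": 0, "spin": 0, "claw": 70},
  {"x": 0, "y": 0, "z": 0, "spin": 0, "claw": 82},
  {"x": 0, "y": 0, "z": 0, "spin": 0, "claw": 82},
  {"x": 0, "y": 0, "z": 0.1, "spin": 0, "claw": 82},
  {"x": 0, "y": 0, "z": 0.1, "spin": 0, "claw": 82},
  {"x": 0, "y": 0, "z": 0.2, "spin": 0, "claw": 82},
  {"x": 0, "y": -0.1, "z": 0.2, "spin": 0, "claw": 82},
  {"x": 0, "y": -0.1, "z": 0.2, "spin": 0, "claw": 82},
  {"x": 0, "y": 0, "z": 0, "spin": 0, "claw": 94},
], force=3)

```text
time_s: 10.95
ee_pos: [0.5551, 0.192, 0.1767]
eef_rot: [3.133, -0.001, 1.651]
force: [0.6, 0.4, 0.4]
grip_width: 0.0871
grip_force: 0.0
```

```bash
python3 - <<'E'
from h import *
o=get_obs();m=camera_model("wrist");im=camera("wrist");cv2.imwrite("pics/w7.png",im)
print(o['time_s'],o['ee_pos'])
for b in blobs(im,(98,60,30),(118,255,255),300):
    print(cv2.boundingRect(b),cv2.minAreaRect(b))
    p=plane(m,b,.0345)[:,:2].astype(np.float32);r=cv2.minAreaRect(p);print(r)
    q=(p-[.533,.17])@np.array([[.997,-.078],[.078,.997]]);print("tray local",q.min(0),q.max(0))
E
```

```text
10.95 [0.55509748 0.19204953 0.17665975]
(287, 142, 60, 61) ((316.5, 172.0), (60.0, 59.0), 90.0)
((0.5505144596099854, 0.23966117203235626), (0.050873853266239166, 0.051086895167827606), 5.653904914855957)
tray local [-0.00243615  0.04267242] [0.04878991 0.09352412]
(0, 383, 81, 55) ((47.622596740722656, 395.3820495605469), (93.7884521484375, 45.462928771972656), 30.160058975219727)
((0.2881290316581726, -0.020473379641771317), (0.07616127282381058, 0.06583058834075928), 1.1317851543426514)
tray local [-0.29606747 -0.20540789] [-0.21918095 -0.13967355]
(291, 206, 54, 39) ((317.8521423339844, 225.310546875), (37.646881103515625, 53.028656005859375), 88.8982925415039)
((0.5554325580596924, 0.19330084323883057), (0.046657610684633255, 0.03442448750138283), 5.584298133850098)
tray local [0.0005408  0.00439036] [0.04719194 0.03912624]
```

The vase lies flat along the groove: tray-local x = 24 mm, y from 4 to 93 mm, 89 mm long, and it is released. I'll regrip a bit toward the mouth, at its middle.

send_rows([
  {"x": -0.006, "y": 0.07, "z": -0.05, "spin": 0, "claw": 80},
  {"x": -0.005, "y": 0.071, "z": -0.15, "spin": 0, "claw": 80},
  {"x": 0, "y": 0, "z": -0.2, "spin": 0, "claw": 80},
  {"x": 0, "y": 0, "z": -0.2, "spin": 0, "claw": 80},
  {"x": 0, "y": 0, "z": -0.1, "spin": 0, "claw": 80},
  {"x": 0, "y": 0, "z": -0.07, "spin": 0, "claw": 80},
  {"x": 0, "y": 0, "z": -0.035, "spin": 0, "claw": 80},
  {"x": 0, "y": 0, "z": 0, "spin": 0, "claw": 80},
  {"x": 0, "y": 0, "z": 0, "spin": 0, "claw": 62},
  {"x": 0, "y": 0, "z": 0, "spin": 0, "claw": 56},
  {"x": 0, "y": 0, "z": 0, "spin": 0, "claw": 50},
  {"x": 0, "y": 0, "z": 0, "spin": 0, "claw": 50},
  {"x": 0, "y": 0, "z": 0, "spin": 0, "claw": 50},
  {"x": 0, "y": 0, "z": 0, "spin": 0, "claw": 50},
], force=5)

```text
time_s: 12.4
ee_pos: [0.5512, 0.2214, 0.0101]
eef_rot: [3.141, -0.0, 1.653]
force: [2.9, -0.5, 1.3]
grip_width: 0.0541
grip_force: 5.0
```

```bash
python3 -c "
from h import *
wball()"
```

```text
12.4 [0.5512 0.2214 0.0101] [ 2.9 -0.5  1.3] [-0.08 -0.6  -0.07] 0.0541
circ [318.9 272.5  59.3] bbox (258, 213, 123, 136)
0.0345 [0.5499 0.2396 0.0345]
0.047 [0.5495 0.2442 0.047 ]
0.06 [0.5491 0.249  0.06  ]
by size [0.5501 0.2372 0.0279]
```

send_rows([
  {"x": 0, "y": 0, "z": 0, "spin": 0, "claw": 58},
  {"x": 0, "y": 0, "z": 0.013, "spin": 0, "claw": 58},
  {"x": 0, "y": 0, "z": 0.013, "spin": 0, "claw": 58},
  {"x": 0, "y": 0, "z": 0, "spin": 0, "claw": 50},
  {"x": 0, "y": 0, "z": 0, "spin": 0, "claw": 50},
  {"x": 0, "y": 0, "z": 0, "spin": 0, "claw": 50},
  {"x": -0.001, "y": 0.012, "z": 0.006, "spin": 0, "claw": 50},
  {"x": -0.001, "y": 0.012, "z": 0.006, "spin": 0, "claw": 50},
  {"x": -0.001, "y": 0.013, "z": 0.006, "spin": 0, "claw": 50},
  {"x": -0.001, "y": 0.013, "z": 0.006, "spin": 0, "claw": 50},
  {"x": -0.001, "y": 0.0145, "z": 0.006, "spin": 0, "claw": 50},
  {"x": -0.001, "y": 0.0145, "z": 0.006, "spin": 0, "claw": 50},
  {"x": -0.001, "y": 0.0155, "z": 0.005, "spin": 0, "claw": 50},
  {"x": -0.001, "y": 0.0155, "z": 0.005, "spin": 0, "claw": 50},
  {"x": 0, "y": 0, "z": 0, "spin": 0, "claw": 50},
])

```text
time_s: 13.95
ee_pos: [0.5492, 0.2438, 0.0244]
eef_rot: [3.141, -0.0, 1.653]
force: [-0.0, 0.1, -1.6]
grip_width: 0.0536
grip_force: 5.0
```

```bash
python3 - <<'E'
from h import *
m,im,b=wball()
h=cv2.cvtColor(im,cv2.COLOR_BGR2HSV)
print([(r,*h[r,320].tolist()) for r in list(range(300,378,6))+list(range(412,470,4))])
E
```

```text
13.95 [0.5492 0.2438 0.0244] [-0.   0.1 -1.6] [-0.05 -0.09  0.01] 0.0536
circ [319.  339.9  35.5] bbox (273, 340, 92, 36)
0.0345 [0.5514 0.2201 0.0345]
0.047 [0.5508 0.2275 0.047 ]
0.06 [0.5502 0.2351 0.06  ]
by size [ 0.5555  0.1693 -0.0524]
[(300, 104, 145, 95), (306, 105, 143, 96), (312, 105, 145, 97), (318, 104, 154, 96), (324, 104, 151, 96), (330, 105, 147, 97), (336, 105, 141, 96), (342, 23, 15, 135), (348, 18, 23, 147), (354, 105, 150, 80), (360, 104, 151, 88), (366, 105, 150, 95), (372, 105, 146, 94), (412, 135, 10, 51), (416, 39, 255, 135), (420, 39, 255, 135), (424, 39, 255, 134), (428, 39, 255, 134), (432, 39, 255, 133), (436, 39, 255, 135), (440, 39, 255, 133), (444, 39, 255, 133), (448, 39, 255, 133), (452, 39, 255, 133), (456, 39, 255, 134), (460, 37, 255, 122), (464, 20, 195, 76), (468, 21, 189, 77)]
```

```bash
cat > tilt.py <<'E'
from h import *
def tilt(d=18.,dg=0.,save=None):
    o=get_obs();m=camera_model("wrist");im=camera("wrist");g=o['ee_pos']+[0,0,.019]
    cv2.imwrite("pics/%s.png"%(save or "lt"),im)
    h=cv2.cvtColor(im,cv2.COLOR_BGR2HSV);col=h[:,318:323].mean(1).round()
    lab=''.join('B' if 95<c[0]<118 and c[1]>70 else 'G' if 34<c[0]<50 and c[1]>120 else 'w' if c[1]<60 and c[2]>100 else '.' for c in col)
    runs=[];s=0
    for i in range(1,481):
        if i==480 or lab[i]!=lab[s]:
            if i-s>2: runs.append((lab[s],s,i-1))
            s=i
    print(o['time_s'],o['ee_pos'].round(4),o['force'].round(1),runs)
    for t in range(0,121,10):
        a=np.radians(t);u=-np.cos(a)*YH+[0,0,np.sin(a)];n=np.sin(a)*YH+[0,0,np.cos(a)]
        P=lambda x,r:proj(m,g+(x*u+r*n)/1e3)[0][1].round()
        k=np.linspace(0,2*np.pi,60)
        ball=[P(-d+27*np.cos(x),27*np.sin(x)) for x in k]; lip=[P(61-d,17*z) for z in(-1,1)]
        print(t,"ball top row",min(ball),"band",P(25.5-d,27),"shoulder",P(39-d,14),"lip",lip)
if __name__=="__main__":tilt()
E
python3 tilt.py
```

```text
14.0 [0.5492 0.2436 0.0243] [-0.6  0.4 -1.7] [('.', 0, 115), ('G', 116, 209), ('B', 211, 340), ('w', 341, 350), ('B', 351, 375), ('.', 376, 413), ('G', 414, 460), ('.', 461, 479)]
0 ball top row 210.0 band 350.0 shoulder 361.0 lip [np.float64(364.0), np.float64(407.0)]
10 ball top row 209.0 band 341.0 shoulder 360.0 lip [np.float64(376.0), np.float64(411.0)]
20 ball top row 210.0 band 330.0 shoulder 357.0 lip [np.float64(387.0), np.float64(413.0)]
30 ball top row 211.0 band 318.0 shoulder 352.0 lip [np.float64(397.0), np.float64(410.0)]
40 ball top row 214.0 band 306.0 shoulder 346.0 lip [np.float64(405.0), np.float64(404.0)]
50 ball top row 218.0 band 293.0 shoulder 338.0 lip [np.float64(410.0), np.float64(393.0)]
60 ball top row 222.0 band 282.0 shoulder 328.0 lip [np.float64(413.0), np.float64(378.0)]
70 ball top row 227.0 band 271.0 shoulder 318.0 lip [np.float64(412.0), np.float64(359.0)]
80 ball top row 232.0 band 262.0 shoulder 307.0 lip [np.float64(406.0), np.float64(337.0)]
90 ball top row 238.0 band 255.0 shoulder 296.0 lip [np.float64(397.0), np.float64(313.0)]
100 ball top row 244.0 band 250.0 shoulder 285.0 lip [np.float64(383.0), np.float64(290.0)]
110 ball top row 250.0 band 247.0 shoulder 276.0 lip [np.float64(365.0), np.float64(268.0)]
120 ball top row 256.0 band 246.0 shoulder 268.0 lip [np.float64(344.0), np.float64(249.0)]
```

The cream band at row 345 means the tilt is only about 5°, so the pads carried the vase without letting it pivot. I'll lower the grip force to 3 N to see whether the heavy bottom swings down.

send_rows([
  {"x": 0, "y": 0, "z": 0, "spin": 0, "claw": 50},
  {"x": 0, "y": 0, "z": 0, "spin": 0, "claw": 50},
  {"x": 0, "y": 0, "z": 0, "spin": 0, "claw": 50},
  {"x": 0, "y": 0, "z": 0, "spin": 0, "claw": 50},
], force=3)

```text
time_s: 14.45
ee_pos: [0.5492, 0.2433, 0.0243]
eef_rot: [-3.142, -0.0, 1.653]
force: [-0.3, 0.9, -2.3]
grip_width: 0.0541
grip_force: 3.0
```

```bash
python3 tilt.py | head -1
```

```text
14.45 [0.5492 0.2433 0.0243] [-0.3  0.9 -2.3] [('.', 0, 114), ('G', 115, 209), ('B', 211, 340), ('w', 341, 350), ('B', 351, 375), ('.', 376, 413), ('G', 414, 461), ('.', 462, 479)]
```

No swing at the waist grip: the moment arm is too short. A better way is to set the vase back down and take it by the neck (28 mm across, behind the lip). There the heavy bottom is about 40 mm off and should swing down as I lift.

send_rows([
  {"x": 0, "y": 0, "z": -0.012, "spin": 0, "claw": 50},
  {"x": 0, "y": 0, "z": -0.012, "spin": 0, "claw": 50},
  {"x": 0, "y": 0, "z": -0.012, "spin": 0, "claw": 50},
  {"x": 0, "y": 0, "z": -0.01, "spin": 0, "claw": 50},
  {"x": 0, "y": 0, "z": 0, "spin": 0, "claw": 50},
  {"x": 0, "y": 0, "z": 0, "spin": 0, "claw": 55},
  {"x": 0, "y": 0, "z": 0, "spin": 0, "claw": 58},
  {"x": 0, "y": 0, "z": 0, "spin": 0, "claw": 66},
  {"x": 0, "y": 0, "z": 0, "spin": 0, "claw": 80},
  {"x": 0, "y": 0, "z": 0, "spin": 0, "claw": 80},
  {"x": 0, "y": -0.05, "z": 0.2, "spin": 0, "claw": 80},
  {"x": 0, "y": -0.1, "z": 0.2, "spin": 0, "claw": 80},
  {"x": 0, "y": -0.1, "z": 0.2, "spin": 0, "claw": 80},
  {"x": 0, "y": 0, "z": 0, "spin": 0, "claw": 80},
  {"x": 0, "y": 0, "z": 0, "spin": 0, "claw": 80},
])

```text
time_s: 16.0
ee_pos: [0.5494, 0.1932, 0.1355]
eef_rot: [3.14, -0.0, 1.652]
force: [0.2, -1.1, -0.3]
grip_width: 0.0804
grip_force: 0.0
```

```bash
python3 - <<'E'
from h import *
o=get_obs();m=camera_model("wrist");im=camera("wrist");cv2.imwrite("pics/w8.png",im)
print(o['time_s'],o['ee_pos'],o['eef_rot'])
for b in blobs(im,(98,60,30),(118,255,255),300):
    p=plane(m,b,.0345)[:,:2]
    q=(p-[.533,.17])@np.array([[.997,-.078],[.078,.997]]);print(cv2.boundingRect(b),"tray local",q.min(0),q.max(0))
E
```

```text
16.0 [0.54941084 0.19323368 0.13547166] [ 3.14035518e+00 -3.48624608e-04  1.65196788e+00]
(290, 112, 72, 71) tray local [-0.00301525  0.06615816] [0.04955192 0.11614971]
(0, 383, 101, 57) tray local [-0.26122139 -0.16953108] [-0.17806335 -0.10972387]
(293, 188, 66, 46) tray local [-0.0012474   0.02653722] [0.04797267 0.06172937]
```

send_rows([
  {"x": 0.008, "y": 0.046, "z": -0.1, "spin": 0, "claw": 70},
  {"x": 0.0075, "y": 0.0465, "z": -0.1, "spin": 0, "claw": 70},
  {"x": 0, "y": 0, "z": -0.15, "spin": 0, "claw": 70},
  {"x": 0, "y": 0, "z": -0.12, "spin": 0, "claw": 70},
  {"x": 0, "y": 0, "z": -0.08, "spin": 0, "claw": 70},
  {"x": 0, "y": 0, "z": -0.045, "spin": 0, "claw": 70},
  {"x": 0, "y": 0, "z": 0, "spin": 0, "claw": 60},
  {"x": 0, "y": 0, "z": 0, "spin": 0, "claw": 45},
  {"x": 0, "y": 0, "z": 0, "spin": 0, "claw": 34},
  {"x": 0, "y": 0, "z": 0, "spin": 0, "claw": 30},
  {"x": 0, "y": 0, "z": 0, "spin": 0, "claw": 24},
  {"x": 0, "y": 0, "z": 0, "spin": 0, "claw": 24},
  {"x": 0, "y": 0, "z": 0, "spin": 0, "claw": 24},
  {"x": 0, "y": 0, "z": 0, "spin": 0, "claw": 24},
  {"x": 0, "y": 0, "z": 0, "spin": 0, "claw": 24},
], force=4)

```text
time_s: 17.55
ee_pos: [0.5525, 0.2118, 0.0162]
eef_rot: [3.141, 0.0, 1.653]
force: [1.4, -1.0, 1.4]
grip_width: 0.0335
grip_force: 4.0
```

```bash
python3 -c "
from tilt import *
tilt(48)" | head -3
```

```text
17.55 [0.5525 0.2118 0.0162] [ 1.4 -1.   1.4] [('.', 0, 40), ('G', 41, 136), ('B', 138, 267), ('w', 268, 278), ('B', 280, 341), ('G', 344, 375), ('.', 376, 413), ('G', 414, 461), ('.', 462, 479)]
0 ball top row 141.0 band 282.0 shoulder 300.0 lip [np.float64(314.0), np.float64(349.0)]
10 ball top row 142.0 band 267.0 shoulder 293.0 lip [np.float64(321.0), np.float64(345.0)]
```

Width 33.5 mm means the pads caught the lip. I'll shift 2.5 mm toward the neck and regrip.

send_rows([
  {"x": 0, "y": 0, "z": 0, "spin": 0, "claw": 44},
  {"x": 0, "y": 0, "z": 0, "spin": 0, "claw": 44},
  {"x": -0.001, "y": 0.0125, "z": 0, "spin": 0, "claw": 44},
  {"x": 0, "y": 0, "z": 0, "spin": 0, "claw": 34},
  {"x": 0, "y": 0, "z": 0, "spin": 0, "claw": 30},
  {"x": 0, "y": 0, "z": 0, "spin": 0, "claw": 24},
  {"x": 0, "y": 0, "z": 0, "spin": 0, "claw": 24},
  {"x": 0, "y": 0, "z": 0, "spin": 0, "claw": 24},
  {"x": 0, "y": 0, "z": 0, "spin": 0, "claw": 24},
], force=4)

```text
time_s: 18.5
ee_pos: [0.5521, 0.2144, 0.016]
eef_rot: [-3.142, -0.0, 1.653]
force: [0.1, 1.0, 0.1]
grip_width: 0.0298
grip_force: 4.0
```

```bash
python3 -c "
from tilt import *
tilt(48)" | head -3
```

```text
18.5 [0.5521 0.2144 0.016 ] [0.1 1.  0.1] [('.', 0, 47), ('G', 48, 142), ('B', 144, 273), ('w', 274, 284), ('B', 285, 347), ('G', 349, 375), ('.', 376, 413), ('G', 414, 461), ('.', 462, 479)]
0 ball top row 141.0 band 282.0 shoulder 300.0 lip [np.float64(314.0), np.float64(349.0)]
10 ball top row 142.0 band 267.0 shoulder 293.0 lip [np.float64(321.0), np.float64(345.0)]
```

The pads sit on the neck, but once the vase turns upright the lip would jam in tall flat pads. Gripping the lip cylinder itself (34 mm in any orientation) avoids that and leaves little torsion, so I'll move the grip onto the lip.

send_rows([
  {"x": 0, "y": 0, "z": 0, "spin": 0, "claw": 44},
  {"x": 0, "y": 0, "z": 0, "spin": 0, "claw": 44},
  {"x": 0.002, "y": -0.023, "z": 0.005, "spin": 0, "claw": 44},
  {"x": 0.002, "y": -0.023, "z": 0.005, "spin": 0, "claw": 44},
  {"x": 0, "y": 0, "z": 0, "spin": 0, "claw": 36},
  {"x": 0, "y": 0, "z": 0, "spin": 0, "claw": 30},
  {"x": 0, "y": 0, "z": 0, "spin": 0, "claw": 28},
  {"x": 0, "y": 0, "z": 0, "spin": 0, "claw": 28},
  {"x": 0, "y": 0, "z": 0, "spin": 0, "claw": 28},
  {"x": 0, "y": 0.005, "z": 0.025, "spin": 0, "claw": 28},
  {"x": 0, "y": 0.005, "z": 0.025, "spin": 0, "claw": 28},
  {"x": -0.001, "y": 0.007, "z": 0.025, "spin": 0, "claw": 28},
  {"x": -0.001, "y": 0.007, "z": 0.025, "spin": 0, "claw": 28},
  {"x": 0, "y": 0, "z": 0, "spin": 0, "claw": 28},
  {"x": 0, "y": 0, "z": 0, "spin": 0, "claw": 28},
], force=6)

```text
time_s: 20.05
ee_pos: [0.5526, 0.2099, 0.0382]
eef_rot: [3.141, 0.0, 1.653]
force: [-0.0, -1.8, 1.2]
grip_width: 0.0331
grip_force: 6.0
```

```bash
python3 -c "
from tilt import *
tilt(56.5)" | head -8
```

```text
20.05 [0.5526 0.2099 0.0382] [-0.  -1.8  1.2] [('.', 0, 47), ('G', 48, 129), ('B', 131, 221), ('w', 222, 232), ('B', 233, 313), ('G', 315, 375), ('.', 376, 413), ('G', 414, 461), ('.', 462, 479)]
0 ball top row 119.0 band 261.0 shoulder 281.0 lip [np.float64(299.0), np.float64(332.0)]
10 ball top row 122.0 band 246.0 shoulder 274.0 lip [np.float64(305.0), np.float64(326.0)]
20 ball top row 129.0 band 234.0 shoulder 268.0 lip [np.float64(311.0), np.float64(319.0)]
30 ball top row 138.0 band 225.0 shoulder 263.0 lip [np.float64(317.0), np.float64(312.0)]
40 ball top row 150.0 band 220.0 shoulder 259.0 lip [np.float64(322.0), np.float64(305.0)]
50 ball top row 162.0 band 218.0 shoulder 258.0 lip [np.float64(327.0), np.float64(298.0)]
60 ball top row 176.0 band 218.0 shoulder 258.0 lip [np.float64(332.0), np.float64(291.0)]
```

The tilt is now about 22° and the vase pivots freely. I'll continue along the arc.

send_rows([
  {"x": -0.001, "y": 0.011, "z": 0.023, "spin": 0, "claw": 28},
  {"x": -0.001, "y": 0.011, "z": 0.023, "spin": 0, "claw": 28},
  {"x": -0.001, "y": 0.015, "z": 0.021, "spin": 0, "claw": 28},
  {"x": -0.001, "y": 0.015, "z": 0.021, "spin": 0, "claw": 28},
  {"x": -0.001, "y": 0.018, "z": 0.018, "spin": 0, "claw": 28},
  {"x": -0.002, "y": 0.018, "z": 0.018, "spin": 0, "claw": 28},
  {"x": -0.002, "y": 0.021, "z": 0.015, "spin": 0, "claw": 28},
  {"x": -0.002, "y": 0.021, "z": 0.015, "spin": 0, "claw": 28},
  {"x": -0.002, "y": 0.023, "z": 0.01, "spin": 0, "claw": 28},
  {"x": -0.002, "y": 0.023, "z": 0.01, "spin": 0, "claw": 28},
  {"x": -0.002, "y": 0.024, "z": 0.006, "spin": 0, "claw": 28},
  {"x": -0.002, "y": 0.024, "z": 0.006, "spin": 0, "claw": 28},
  {"x": 0, "y": 0, "z": 0, "spin": 0, "claw": 28},
  {"x": 0, "y": 0, "z": 0, "spin": 0, "claw": 28},
])

```text
time_s: 21.5
ee_pos: [0.5487, 0.2548, 0.0752]
eef_rot: [3.142, 0.0, 1.653]
force: [0.9, -0.2, -1.0]
grip_width: 0.0333
grip_force: 6.0
```

```bash
python3 -c "
from tilt import *
tilt(56.5)"
```

```text
21.5 [0.5487 0.2548 0.0752] [ 0.9 -0.2 -1. ] [('.', 0, 138), ('G', 139, 197), ('B', 199, 218), ('w', 220, 223), ('B', 225, 292), ('.', 293, 297), ('.', 316, 318), ('B', 324, 331), ('G', 333, 375), ('.', 376, 396), ('w', 397, 403), ('.', 404, 414), ('G', 415, 460), ('.', 461, 479)]
0 ball top row 119.0 band 261.0 shoulder 281.0 lip [np.float64(299.0), np.float64(332.0)]
10 ball top row 122.0 band 246.0 shoulder 274.0 lip [np.float64(305.0), np.float64(326.0)]
20 ball top row 129.0 band 234.0 shoulder 268.0 lip [np.float64(311.0), np.float64(319.0)]
30 ball top row 138.0 band 225.0 shoulder 263.0 lip [np.float64(317.0), np.float64(312.0)]
40 ball top row 150.0 band 220.0 shoulder 259.0 lip [np.float64(322.0), np.float64(305.0)]
50 ball top row 162.0 band 218.0 shoulder 258.0 lip [np.float64(327.0), np.float64(298.0)]
60 ball top row 176.0 band 218.0 shoulder 258.0 lip [np.float64(332.0), np.float64(291.0)]
70 ball top row 191.0 band 221.0 shoulder 259.0 lip [np.float64(336.0), np.float64(284.0)]
80 ball top row 206.0 band 226.0 shoulder 261.0 lip [np.float64(340.0), np.float64(279.0)]
90 ball top row 222.0 band 233.0 shoulder 265.0 lip [np.float64(342.0), np.float64(274.0)]
100 ball top row 238.0 band 242.0 shoulder 269.0 lip [np.float64(343.0), np.float64(271.0)]
110 ball top row 253.0 band 251.0 shoulder 275.0 lip [np.float64(343.0), np.float64(269.0)]
120 ball top row 269.0 band 262.0 shoulder 281.0 lip [np.float64(342.0), np.float64(268.0)]
```

send_rows([
  {"x": -0.002, "y": 0.022, "z": 0.004, "spin": 0, "claw": 28},
  {"x": -0.002, "y": 0.022, "z": 0.002, "spin": 0, "claw": 28},
  {"x": -0.001, "y": 0.022, "z": 0.002, "spin": 0, "claw": 28},
  {"x": -0.001, "y": 0.01, "z": 0.002, "spin": 0, "claw": 28},
  {"x": 0, "y": 0, "z": 0, "spin": 0, "claw": 28},
  {"x": 0, "y": 0, "z": 0.02, "spin": 0, "claw": 28},
  {"x": 0, "y": 0, "z": 0.05, "spin": 0, "claw": 28},
  {"x": 0, "y": 0, "z": 0.08, "spin": 0, "claw": 28},
  {"x": 0, "y": 0, "z": 0.1, "spin": 0, "claw": 28},
  {"x": 0, "y": 0, "z": 0.06, "spin": 0, "claw": 28},
  {"x": 0, "y": 0, "z": 0, "spin": 0, "claw": 28},
  {"x": 0, "y": 0, "z": 0, "spin": 0, "claw": 28},
  {"x": 0, "y": 0, "z": 0, "spin": 0, "claw": 28},
], force=8)

```text
time_s: 22.85
ee_pos: [0.5471, 0.2698, 0.1382]
eef_rot: [-3.14, 0.001, 1.653]
force: [-1.1, -0.3, -1.5]
grip_width: 0.0334
grip_force: 8.0
```

```bash
python3 -c "
from tilt import *
tilt(56.5,save='w9')"|sed -n '1p;8,14p'
```

```text
22.85 [0.5471 0.2698 0.1382] [-1.1 -0.3 -1.5] [('.', 0, 157), ('G', 158, 211), ('B', 212, 224), ('w', 226, 228), ('B', 230, 289), ('B', 292, 294), ('.', 303, 307), ('B', 313, 315), ('.', 320, 324), ('B', 325, 334), ('G', 336, 375), ('.', 376, 397), ('w', 398, 403), ('.', 404, 413), ('G', 414, 461), ('.', 462, 479)]
60 ball top row 176.0 band 218.0 shoulder 257.0 lip [np.float64(332.0), np.float64(291.0)]
70 ball top row 191.0 band 221.0 shoulder 259.0 lip [np.float64(336.0), np.float64(284.0)]
80 ball top row 206.0 band 226.0 shoulder 261.0 lip [np.float64(340.0), np.float64(279.0)]
90 ball top row 222.0 band 233.0 shoulder 265.0 lip [np.float64(342.0), np.float64(274.0)]
100 ball top row 238.0 band 242.0 shoulder 269.0 lip [np.float64(343.0), np.float64(271.0)]
110 ball top row 253.0 band 251.0 shoulder 275.0 lip [np.float64(343.0), np.float64(269.0)]
120 ball top row 269.0 band 262.0 shoulder 281.0 lip [np.float64(342.0), np.float64(268.0)]
```

The vase hangs mouth up about 7° from plumb, held by the lip. Now I carry it to above the ring.

send_rows([
  {"x": -0.016, "y": -0.05, "z": 0.05, "spin": 0, "claw": 28},
  {"x": -0.016, "y": -0.1, "z": 0.05, "spin": 0, "claw": 28},
  {"x": -0.017, "y": -0.15, "z": 0.05, "spin": 0, "claw": 28},
  {"x": -0.017, "y": -0.15, "z": 0, "spin": 0, "claw": 28},
  {"x": -0.017, "y": -0.15, "z": 0, "spin": 0, "claw": 28},
  {"x": -0.017, "y": -0.15, "z": 0, "spin": 0, "claw": 28},
  {"x": -0.017, "y": -0.15, "z": 0, "spin": 0, "claw": 28},
  {"x": -0.017, "y": -0.15, "z": 0, "spin": 0, "claw": 28},
  {"x": -0.017, "y": -0.15, "z": 0, "spin": 0, "claw": 28},
  {"x": -0.017, "y": -0.15, "z": 0, "spin": 0, "claw": 28},
  {"x": -0.017, "y": -0.15, "z": 0, "spin": 0, "claw": 28},
  {"x": -0.017, "y": -0.15, "z": 0, "spin": 0, "claw": 28},
  {"x": -0.017, "y": -0.15, "z": 0, "spin": 0, "claw": 28},
  {"x": -0.017, "y": -0.15, "z": 0, "spin": 0, "claw": 28},
  {"x": -0.016, "y": -0.15, "z": 0, "spin": 0, "claw": 28},
  {"x": -0.016, "y": -0.15, "z": 0, "spin": 0, "claw": 28},
  {"x": -0.016, "y": -0.1, "z": 0, "spin": 0, "claw": 28},
  {"x": -0.016, "y": -0.04, "z": 0, "spin": 0, "claw": 28},
  {"x": 0, "y": 0, "z": 0, "spin": 0, "claw": 28},
  {"x": 0, "y": 0, "z": 0, "spin": 0, "claw": 28},
])

```text
time_s: 24.9
ee_pos: [0.4874, -0.2074, 0.1694]
eef_rot: [3.142, -0.0, 1.653]
force: [-0.0, -0.6, -1.7]
grip_width: 0.0333
grip_force: 8.0
```

```bash
python3 -c "
from tilt import *
tilt(56.5,save='w10')
m=camera_model('wrist');g=get_obs()['ee_pos']
for q in((320,315),(320,334),(320,296)):print(q,(plane(m,q,g[2]+.019)[0]-g).round(4))
print('ring px',proj(m,[.487,-.208,.03]))"|sed -n '1p;8,12p;15,20p'
```

```text
24.9 [ 0.4874 -0.2074  0.1694] [-0.  -0.6 -1.7] [('.', 0, 52), ('.', 57, 59), ('.', 61, 76), ('.', 81, 119), ('.', 123, 211), ('B', 212, 225), ('w', 226, 229), ('B', 230, 289), ('.', 290, 293), ('B', 296, 303), ('.', 306, 308), ('B', 316, 318), ('.', 319, 321), ('.', 323, 325), ('B', 326, 334), ('.', 336, 479)]
60 ball top row 176.0 band 218.0 shoulder 258.0 lip [np.float64(332.0), np.float64(291.0)]
70 ball top row 191.0 band 221.0 shoulder 259.0 lip [np.float64(336.0), np.float64(284.0)]
80 ball top row 206.0 band 226.0 shoulder 261.0 lip [np.float64(340.0), np.float64(279.0)]
90 ball top row 222.0 band 233.0 shoulder 265.0 lip [np.float64(342.0), np.float64(274.0)]
100 ball top row 238.0 band 242.0 shoulder 269.0 lip [np.float64(343.0), np.float64(271.0)]
(320, 315) [ 0.0012 -0.0051  0.019 ]
(320, 334) [ 0.002  -0.0152  0.019 ]
(320, 296) [0.0004 0.0046 0.019 ]
ring px [[318.02137371 228.25040083]]
```

View pics/w10.png

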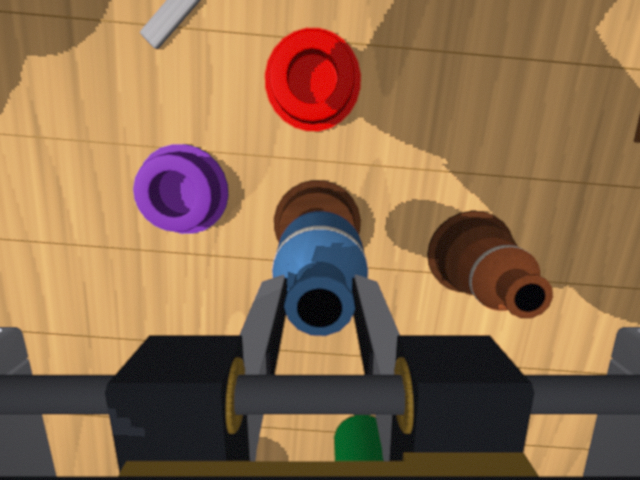

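The mouth is at (320,305), and the ring's foot spans columns 274–360 with its front edge at row 181, beneath the vase. The sister vase is well clear at (500,280). Lowering.

send_rows([
  {"x": 0, "y": 0, "z": -0.05, "spin": 0, "claw": 28},
  {"x": 0, "y": 0, "z": -0.1, "spin": 0, "claw": 28},
  {"x": 0, "y": 0, "z": -0.1, "spin": 0, "claw": 28},
  {"x": 0, "y": 0, "z": -0.05, "spin": 0, "claw": 28},
  {"x": 0, "y": 0, "z": -0.025, "spin": 0, "claw": 28},
  {"x": 0, "y": 0, "z": 0, "spin": 0, "claw": 28},
  {"x": 0, "y": 0, "z": 0, "spin": 0, "claw": 28},
])

```text
time_s: 25.65
ee_pos: [0.4879, -0.2081, 0.1049]
eef_rot: [3.141, 0.001, 1.653]
force: [0.5, -0.4, -1.9]
grip_width: 0.0333
grip_force: 8.0
```

```bash
python3 - <<'E'
from h import *
o=get_obs();print(o['time_s'],o['ee_pos'].round(4),o['force'].round(1),o['moment'].round(2))
m=camera_model("wrist");T=m["T"].copy();g0=np.array([.4874,-.2074,.1694])
m0=dict(m);T[:3,3]+=g0-o['ee_pos'];m0["T"]=T
im=cv2.imread("pics/w10.png");h=cv2.cvtColor(im,cv2.COLOR_BGR2HSV)
print([tuple(h[r,317]) for r in range(172,200,3)])
for z in(0,.006,.01): print(z,proj(m0,[[.4838,-.166,z],[.4452,-.208,z],[.529,-.208,z]]).round(1).tolist())
E
```

```text
25.65 [ 0.4879 -0.2081  0.1049] [ 0.5 -0.4 -1.9] [-0.13 -0.13 -0.01]
[(np.uint8(17), np.uint8(130), np.uint8(218)), (np.uint8(17), np.uint8(128), np.uint8(220)), (np.uint8(17), np.uint8(129), np.uint8(215)), (np.uint8(11), np.uint8(155), np.uint8(92)), (np.uint8(11), np.uint8(172), np.uint8(95)), (np.uint8(10), np.uint8(184), np.uint8(61)), (np.uint8(12), np.uint8(179), np.uint8(47)), (np.uint8(11), np.uint8(166), np.uint8(83)), (np.uint8(10), np.uint8(165), np.uint8(94)), (np.uint8(10), np.uint8(175), np.uint8(89))]
0 [[318.4, 176.5], [274.8, 217.2], [361.5, 224.1]]
0.006 [[318.4, 177.2], [274.1, 218.5], [362.2, 225.5]]
0.01 [[318.4, 177.6], [273.6, 219.4], [362.7, 226.5]]
```

The ring's front edge is 3 px lower than predicted, so the ring centre is nearer y = -0.2105. I'll adjust and lower slowly.

send_rows([
  {"x": -0.007, "y": -0.012, "z": 0, "spin": 0, "claw": 28},
  {"x": 0, "y": 0, "z": -0.01, "spin": 0, "claw": 28},
  {"x": 0, "y": 0, "z": -0.01, "spin": 0, "claw": 28},
  {"x": 0, "y": 0, "z": -0.01, "spin": 0, "claw": 28},
  {"x": 0, "y": 0, "z": 0, "spin": 0, "claw": 28},
  {"x": 0, "y": 0, "z": 0, "spin": 0, "claw": 28},
])

```text
time_s: 26.25
ee_pos: [0.4861, -0.2104, 0.0982]
eef_rot: [-3.141, -0.0, 1.653]
force: [-0.5, -0.1, -1.7]
grip_width: 0.0333
grip_force: 8.0
```

```bash
cat >> tilt.py <<'E'
def axis():
    # silhouette centreline of the vase in the fixed views, next to what a plumb line there looks like
    for n in("scene","side"):
        im=camera(n);m=camera_model(n);cv2.imwrite(f"pics/ax_{n}.png",im)
        bs=blobs(im,(95,50,25),(120,255,255),30);p=proj(m,[.4865,-.2105,.06])[0]
        bs=[b for b in bs if np.hypot(*(b.mean(0)-p))<30]
        print(n,p.round(1),proj(m,[.4865,-.2105,.109])[0].round(1),[cv2.boundingRect(b) for b in bs])
E
python3 - <<'E'
from tilt import *
tilt(56.5)
axis()
E
```

```text
26.25 [ 0.4861 -0.2104  0.0982] [-0.5 -0.1 -1.7] [('.', 0, 15), ('G', 19, 21), ('.', 27, 35), ('.', 37, 86), ('.', 88, 109), ('G', 110, 112), ('.', 113, 212), ('B', 213, 225), ('w', 226, 229), ('B', 230, 294), ('B', 300, 304), ('.', 305, 308), ('.', 310, 313), ('B', 314, 316), ('.', 317, 323), ('B', 324, 334), ('.', 336, 479)]
0 ball top row 119.0 band 261.0 shoulder 281.0 lip [np.float64(299.0), np.float64(332.0)]
10 ball top row 122.0 band 246.0 shoulder 274.0 lip [np.float64(305.0), np.float64(326.0)]
20 ball top row 129.0 band 234.0 shoulder 268.0 lip [np.float64(311.0), np.float64(319.0)]
30 ball top row 138.0 band 225.0 shoulder 263.0 lip [np.float64(317.0), np.float64(312.0)]
40 ball top row 150.0 band 220.0 shoulder 259.0 lip [np.float64(322.0), np.float64(305.0)]
50 ball top row 162.0 band 218.0 shoulder 258.0 lip [np.float64(327.0), np.float64(298.0)]
60 ball top row 176.0 band 218.0 shoulder 257.0 lip [np.float64(332.0), np.float64(291.0)]
70 ball top row 191.0 band 221.0 shoulder 259.0 lip [np.float64(336.0), np.float64(284.0)]
80 ball top row 206.0 band 226.0 shoulder 261.0 lip [np.float64(340.0), np.float64(279.0)]
90 ball top row 222.0 band 233.0 shoulder 265.0 lip [np.float64(342.0), np.float64(274.0)]
100 ball top row 238.0 band 242.0 shoulder 269.0 lip [np.float64(343.0), np.float64(271.0)]
110 ball top row 253.0 band 251.0 shoulder 275.0 lip [np.float64(343.0), np.float64(269.0)]
120 ball top row 269.0 band 262.0 shoulder 281.0 lip [np.float64(342.0), np.float64(268.0)]
scene [241.6 298.7] [238.6 288.3] [(230, 288, 26, 22)]
side [357.8 184.7] [358.6 169.8] [(347, 165, 22, 34)]
```

send_rows([
  {"x": 0, "y": 0, "z": -0.008, "spin": 0, "claw": 28},
  {"x": 0, "y": 0, "z": -0.008, "spin": 0, "claw": 28},
  {"x": 0, "y": 0, "z": 0, "spin": 0, "claw": 28},
  {"x": 0, "y": 0, "z": 0, "spin": 0, "claw": 28},
])

```text
time_s: 26.8
ee_pos: [0.4861, -0.2104, 0.095]
eef_rot: [-3.141, -0.0, 1.653]
force: [-0.4, -0.5, -1.1]
grip_width: 0.0333
grip_force: 8.0
```

send_rows([
  {"x": 0, "y": 0, "z": -0.008, "spin": 0, "claw": 28},
  {"x": 0, "y": 0, "z": -0.008, "spin": 0, "claw": 28},
  {"x": 0, "y": 0, "z": 0, "spin": 0, "claw": 28},
  {"x": 0, "y": 0, "z": 0, "spin": 0, "claw": 28},
])

```text
time_s: 27.2
ee_pos: [0.487, -0.2113, 0.0932]
eef_rot: [3.139, 0.002, 1.653]
force: [-0.2, -3.0, 8.6]
grip_width: 0.0334
grip_force: 8.0
```

```bash
python3 -c "
from tilt import *
tilt(56.5)
axis()"|sed -n '1p;15,20p'
```

```text
27.2 [ 0.487  -0.2113  0.0932] [-0.2 -3.   8.6] [('.', 1, 10), ('.', 26, 32), ('.', 34, 53), ('.', 55, 109), ('.', 111, 211), ('B', 212, 225), ('w', 226, 229), ('B', 231, 291), ('.', 294, 296), ('.', 298, 305), ('.', 321, 325), ('B', 326, 335), ('.', 337, 479)]
scene [241.6 298.7] [238.6 288.3] [(231, 290, 25, 21)]
side [357.8 184.7] [358.6 169.8] [(347, 166, 22, 34)]
```

Contact: 8.6 N up and -3 N in y, so the ball rides on the +y rim because of the lean. I'll shift -y to seat it, then bring the lip back over the centre so it rights about the seated ball.

send_rows([
  {"x": 0, "y": 0, "z": 0.006, "spin": 0, "claw": 28},
  {"x": 0, "y": -0.0125, "z": 0, "spin": 0, "claw": 28},
  {"x": 0, "y": -0.0125, "z": 0, "spin": 0, "claw": 28},
  {"x": 0, "y": 0, "z": -0.004, "spin": 0, "claw": 28},
  {"x": 0, "y": 0, "z": -0.004, "spin": 0, "claw": 28},
  {"x": 0, "y": 0, "z": 0, "spin": 0, "claw": 28},
  {"x": 0, "y": 0, "z": 0, "spin": 0, "claw": 28},
], force=6)

```text
time_s: 28.05
ee_pos: [0.4861, -0.2153, 0.0913]
eef_rot: [-3.141, -0.0, 1.653]
force: [0.6, 0.5, -1.0]
grip_width: 0.0334
grip_force: 6.0
```

```bash
python3 -c "
from tilt import *
tilt(56.5)
axis()"|sed -n '1p;15,20p'
```

```text
28.05 [ 0.4861 -0.2153  0.0913] [ 0.6  0.5 -1. ] [('.', 0, 2), ('.', 11, 13), ('.', 15, 28), ('.', 30, 53), ('.', 55, 86), ('.', 88, 97), ('.', 109, 214), ('B', 215, 227), ('w', 228, 231), ('B', 232, 290), ('.', 302, 305), ('.', 311, 313), ('.', 322, 325), ('B', 326, 336), ('.', 338, 479)]
scene [241.6 298.7] [238.6 288.3] [(229, 291, 25, 22)]
side [357.8 184.7] [358.6 169.8] [(348, 166, 22, 33)]
```

send_rows([
  {"x": 0, "y": 0, "z": -0.005, "spin": 0, "claw": 28},
  {"x": 0, "y": 0, "z": 0, "spin": 0, "claw": 28},
])

```text
time_s: 28.4
ee_pos: [0.4862, -0.2154, 0.0906]
eef_rot: [3.141, 0.0, 1.653]
force: [0.2, 1.0, 0.5]
grip_width: 0.0334
grip_force: 6.0
```

send_rows([
  {"x": 0, "y": 0, "z": -0.005, "spin": 0, "claw": 28},
  {"x": 0, "y": 0, "z": 0, "spin": 0, "claw": 28},
])

```text
time_s: 28.6
ee_pos: [0.4865, -0.2156, 0.0901]
eef_rot: [3.141, 0.001, 1.653]
force: [-0.2, 0.2, 6.2]
grip_width: 0.0334
grip_force: 6.0
```

send_rows([
  {"x": 0, "y": 0, "z": -0.005, "spin": 0, "claw": 28},
  {"x": 0, "y": 0, "z": 0, "spin": 0, "claw": 28},
])

```text
time_s: 28.8
ee_pos: [0.4866, -0.2157, 0.0894]
eef_rot: [3.14, 0.001, 1.653]
force: [-1.1, -0.0, 8.3]
grip_width: 0.0332
grip_force: 6.0
```

The force is now purely vertical, so the ball is seated. I'll ease it off and right the lean by moving the lip +y 5 mm.

send_rows([
  {"x": 0, "y": 0, "z": 0.005, "spin": 0, "claw": 28},
  {"x": 0, "y": 0.0085, "z": 0, "spin": 0, "claw": 28},
  {"x": 0, "y": 0.0085, "z": 0, "spin": 0, "claw": 28},
  {"x": 0, "y": 0.008, "z": 0, "spin": 0, "claw": 28},
  {"x": 0, "y": 0, "z": 0, "spin": 0, "claw": 28},
  {"x": 0, "y": 0, "z": 0, "spin": 0, "claw": 28},
])

```text
time_s: 29.4
ee_pos: [0.4862, -0.2105, 0.0896]
eef_rot: [3.141, 0.0, 1.653]
force: [-0.9, -1.0, 4.1]
grip_width: 0.0335
grip_force: 6.0
```

```bash
python3 -c "
from tilt import *
tilt(56.5)
axis()"|sed -n '1p;9,20p'
```

```text
29.4 [ 0.4862 -0.2105  0.0896] [-0.9 -1.   4.1] [('.', 0, 10), ('.', 19, 21), ('.', 25, 94), ('.', 96, 111), ('.', 114, 119), ('.', 121, 219), ('B', 220, 229), ('w', 231, 233), ('B', 234, 290), ('.', 291, 293), ('B', 303, 305), ('.', 306, 310), ('B', 311, 313), ('.', 314, 316), ('B', 320, 322), ('B', 327, 337), ('.', 339, 479)]
70 ball top row 191.0 band 221.0 shoulder 259.0 lip [np.float64(336.0), np.float64(284.0)]
80 ball top row 206.0 band 226.0 shoulder 261.0 lip [np.float64(340.0), np.float64(279.0)]
90 ball top row 222.0 band 233.0 shoulder 265.0 lip [np.float64(342.0), np.float64(274.0)]
100 ball top row 237.0 band 242.0 shoulder 269.0 lip [np.float64(343.0), np.float64(271.0)]
110 ball top row 253.0 band 251.0 shoulder 275.0 lip [np.float64(343.0), np.float64(269.0)]
120 ball top row 269.0 band 262.0 shoulder 281.0 lip [np.float64(342.0), np.float64(268.0)]
scene [241.6 298.7] [238.6 288.3] [(230, 290, 25, 22)]
side [357.8 184.7] [358.6 169.8] [(348, 167, 21, 33)]
```

Relative ball and lip rows say 90–92°, which is upright. I'll ease off, release slowly and rise.

send_rows([
  {"x": 0, "y": 0, "z": 0.003, "spin": 0, "claw": 28},
  {"x": 0, "y": 0, "z": 0, "spin": 0, "claw": 28},
  {"x": 0, "y": 0, "z": 0, "spin": 0, "claw": 33},
  {"x": 0, "y": 0, "z": 0, "spin": 0, "claw": 34},
  {"x": 0, "y": 0, "z": 0, "spin": 0, "claw": 35},
  {"x": 0, "y": 0, "z": 0, "spin": 0, "claw": 37},
  {"x": 0, "y": 0, "z": 0, "spin": 0, "claw": 42},
  {"x": 0, "y": 0, "z": 0, "spin": 0, "claw": 56},
  {"x": 0, "y": 0, "z": 0, "spin": 0, "claw": 70},
  {"x": 0, "y": 0, "z": 0, "spin": 0, "claw": 70},
  {"x": 0, "y": 0, "z": 0.1, "spin": 0, "claw": 70},
  {"x": 0, "y": 0, "z": 0.2, "spin": 0, "claw": 70},
  {"x": 0, "y": 0, "z": 0.2, "spin": 0, "claw": 70},
  {"x": 0, "y": 0, "z": 0.2, "spin": 0, "claw": 70},
  {"x": 0, "y": 0, "z": 0.1, "spin": 0, "claw": 70},
  {"x": 0, "y": 0, "z": 0, "spin": 0, "claw": 70},
  {"x": 0, "y": 0, "z": 0, "spin": 0, "claw": 70},
], force=3)

```text
time_s: 31.25
ee_pos: [0.4859, -0.2103, 0.2493]
eef_rot: [-3.141, -0.0, 1.653]
force: [-0.1, 0.3, -0.8]
grip_width: 0.0698
grip_force: 0.0
```

```bash
python3 - <<'E'
from h import *
o=get_obs();print(o['time_s'],o['ee_pos'].round(4))
m=camera_model("wrist");im=camera("wrist");cv2.imwrite("pics/w11.png",im);h=cv2.cvtColor(im,cv2.COLOR_BGR2HSV)
for b in blobs(im,(98,60,30),(118,255,255),150): print(cv2.boundingRect(b),cv2.fitEllipse(b))
R=np.array([.4865,-.2105,0]);print("expect ball top/waist",proj(m,R+[0,0,.048]),"mouth",proj(m,R+[0,0,.109]))
# lip: dark hole
x,y=proj(m,R+[0,0,.109])[0].astype(int)
k=cv2.inRange(h,np.array([0,0,0]),np.array([180,255,45]));n,l,s,c=cv2.connectedComponentsWithStats(k)
for i in range(1,n):
    if np.hypot(*(c[i]-(x,y)))<40 and s[i,4]>60: print("hole",c[i],s[i],plane(m,c[i],.105)[0].round(4))
for n in("scene","side"):
    im=camera(n);m=camera_model(n);p=proj(m,R+[0,0,.06])[0]
    for b in blobs(im,(95,50,25),(120,255,255),20):
        if np.hypot(*(b.mean(0)-p))<40: print(n,cv2.boundingRect(b),cv2.minAreaRect(b))
    print([proj(m,R+[0,0,z])[0].round(1).tolist() for z in(.03,.109)])
E
```

```text
31.25 [ 0.4859 -0.2103  0.2493]
(291, 188, 56, 61) ((318.5169982910156, 217.97039794921875), (52.98006057739258, 58.86006546020508), 1.4753021001815796)
expect ball top/waist [[319.43981456 213.99446467]] mouth [[319.46398245 227.45782091]]
hole [318.27071823 231.94198895] [308 222  22  21 362] [ 0.4858 -0.2157  0.105 ]
scene (229, 283, 25, 29) ((241.0, 297.0), (28.0, 24.0), 90.0)
[[243.3, 304.6], [238.6, 288.3]]
side (348, 167, 22, 33) ((358.6039733886719, 182.9604034423828), (20.298757553100586, 32.43821334838867), 5.710593223571777)
[[357.3, 193.4], [358.6, 169.8]]
```

```bash
python3 - <<'E'
from h import *
m=camera_model("wrist");im=cv2.imread("pics/w11.png");h=cv2.cvtColor(im,cv2.COLOR_BGR2HSV)
col=h[178:262,319].tolist();print([(178+i,*c) for i,c in enumerate(col)][::2])
k=np.linspace(0,2*np.pi,90)
for y in(-.2105,-.2125):
  for t in(0,4,8):
    a=np.radians(t);B=np.array([.4865,y,.048]);u=np.array([0,-np.sin(a),np.cos(a)]);n=np.array([0,np.cos(a),np.sin(a)])
    P=lambda ax,r:proj(m,B+(ax*u+r*n)/1e3)[0][1].round(1)
    print(y,t,"front",min(P(27*np.sin(x),27*np.cos(x)) for x in k),P(27,27),"band",P(25.5,27),"lip front/centre/back",P(61,17),P(61,0),P(61,-17))
E
```

```text
[(178, 9, 180, 41), (180, 11, 183, 71), (182, 10, 179, 80), (184, 10, 164, 81), (186, 10, 157, 73), (188, 126, 66, 58), (190, 105, 140, 73), (192, 109, 65, 82), (194, 107, 74, 120), (196, 106, 148, 129), (198, 105, 150, 133), (200, 105, 151, 137), (202, 105, 151, 140), (204, 105, 152, 143), (206, 104, 150, 148), (208, 106, 151, 150), (210, 105, 150, 133), (212, 106, 154, 76), (214, 105, 153, 112), (216, 105, 147, 146), (218, 105, 147, 146), (220, 105, 153, 117), (222, 99, 137, 26), (224, 113, 73, 14), (226, 120, 159, 8), (228, 100, 128, 6), (230, 138, 159, 8), (232, 86, 198, 9), (234, 113, 128, 8), (236, 103, 162, 11), (238, 105, 102, 10), (240, 100, 77, 10), (242, 108, 145, 30), (244, 105, 148, 107), (246, 105, 149, 144), (248, 109, 87, 135), (250, 15, 109, 169), (252, 16, 132, 180), (254, 17, 132, 179), (256, 17, 130, 180), (258, 17, 129, 180), (260, 17, 128, 181)]
-0.2105 0 front 188.4 192.3 band 192.1 lip front/centre/back 209.1 227.9 246.3
-0.2105 4 front 188.4 194.6 band 194.2 lip front/centre/back 214.1 232.5 250.3
-0.2105 8 front 188.4 197.0 band 196.6 lip front/centre/back 219.1 237.0 254.1
-0.2125 0 front 190.3 194.4 band 194.1 lip front/centre/back 211.3 230.1 248.4
-0.2125 4 front 190.3 196.7 band 196.3 lip front/centre/back 216.3 234.7 252.4
-0.2125 8 front 190.3 199.1 band 198.6 lip front/centre/back 221.4 239.1 256.2
```

The vase stands mouth up in the ring with about 3° of lean or less. The gripper is clear, so I'm handing in.

```bash
python3 -c "
from station import *
print(hand_in())"
```

```text
the job is handed in; nothing more can be done
None
```

The blue vase was laid on its side on the ribbed end and let go. It was then retaken by its lip and now stands mouth up in the empty wooden ring, leaning about 3° by my measurement; I handed the job in at about 31 s, and no verdict was shown.

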